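# Load the drilling jig with block, spacer and guide disc

### The job

Load the drilling jig: set the dark steel block squarely into its pocket first, then the orange-brown spacer flat on it, then the brass guide disc on top with its steel bush upward, lowering each one fully home without dropping it. Only when all three are seated, push the green ready button all the way down and let it spring back. Leave everything else on the bench where it stands.

Things in the scene. Friction and masses are not known exactly. Their poses are not given: they have to be found in the camera images.
- block_c (a point): Centre of the dark steel block, 54 x 54 x 30 mm (30 high), 0.4 to 0.7 kg. Four-fold symmetric: x and y are square to its sides, z up.
- spacer_c (a point): Centre of the orange-brown fibre spacer plate, 54 x 54 x 10 mm (10 thick), light. Four-fold symmetric: x and y are square to its sides, z up.
- disc_c (a point): Centre of the 10 mm thick plate of the brass guide disc: a 67 mm disc cut with four flats, 54 mm across flats, each flat 40 mm long. A steel bush 26 mm across stands 3 mm proud of its top face. x and y are square to the flats, four-fold symmetric, z up.
- pocket (a point): Centre of the floor of the jig's square pocket, 14 mm above the bench, 58 x 58 mm inside; x, y square to its walls, z up. Full walls on its +x and -x sides; on +y and -y only 9 mm of wall at each corner, leaving a 40 mm wide finger slot in each, open outward and down to 6 mm above the bench. Walls rise straight to 46 mm above the floor, then flare outward 5.6 mm per side up to 54 mm.
- jig: The fixed drilling jig that holds the pocket. Base plate 140 (x) by 80 (y) mm, 6 mm thick, walls 8 mm thick. Two folded-back clamps with red handles stand outside the full walls, at x = -66 to -53 and +53 to +66 mm, up to 86 mm above the bench, so fingers fit only on the y sides. Origin at the centre of its underside, axes as the pocket's.
- holder_a: Fixed blue sheet-steel part holder, one of three alike; each holds one of the three parts. Base 86 (x) by 80 (y) mm, 3 mm thick; the part rests on a 60 (x) by 40 (y) mm pad 10 mm above the bench; cheeks 28 mm high at x = -41 and +41 mm (inner faces at 39 mm) leave no room for fingers; open on its +y and -y sides. Origin at the centre of its underside, on the bench.
- holder_b: Fixed blue sheet-steel part holder, one of three alike; each holds one of the three parts. Base 86 (x) by 80 (y) mm, 3 mm thick; the part rests on a 60 (x) by 40 (y) mm pad 10 mm above the bench; cheeks 28 mm high at x = -41 and +41 mm (inner faces at 39 mm) leave no room for fingers; open on its +y and -y sides. Origin at the centre of its underside, on the bench.
- holder_c: Fixed blue sheet-steel part holder, one of three alike; each holds one of the three parts. Base 86 (x) by 80 (y) mm, 3 mm thick; the part rests on a 60 (x) by 40 (y) mm pad 10 mm above the bench; cheeks 28 mm high at x = -41 and +41 mm (inner faces at 39 mm) leave no room for fingers; open on its +y and -y sides. Origin at the centre of its underside, on the bench.
- ready (a joint): Green spring push button on top of the yellow box: 0 released, 0.006 m fully down, which takes 5 N; springs back. Pushed straight down.
- ready_top (a point): Centre of the top face of the green button (32 mm across). It stands on a fixed yellow box 80 x 70 x 34 mm.
- mug: Bystander: steel mug, 76 mm across, 80 mm high, handle on its +y side. Origin at the centre of its underside.
- oil: Bystander: yellow oil bottle with red cap, 58 mm across, 185 mm high. Origin at the centre of its underside.
- chuck_key: Bystander: T-shaped chuck key lying flat, 56 mm handle bar along y at x = -20 mm, shank to x = +32 mm, 13 mm high. Origin under the shank on the bench.
- offcut: Bystander: steel offcut 40 x 26 x 8 mm with two holes. Origin at the centre of its underside.
- bolt: Bystander: bolt standing on its 26 mm head, 44 mm high. Origin at the centre of its underside.
- nut: Bystander: round nut 30 mm across, 14 mm high. Origin at the centre of its underside.
Things that resemble listed ones, but are neither listed nor needed, are in the scene too. What is meant by the part that bears disc_c is not pink, and is the smaller of those in its own colour.

How it is judged:
By the outcome, as a careful person would: the job done as asked, in the order asked, and still so for the second after the job is handed in, with the robot touching nothing.
It also fails if it takes over 72 s, if anything falls off the work surface, if the arm or the gripper's body presses on something with over 40 N, if the wrist force passes 120 N, or if a joint passes its speed limit or range.

### The arm

A 7-joint arm with a two-finger parallel gripper is mounted at the origin on the work surface. World frame = base frame: x ahead of the robot, y to its left, z up, the work surface at z = 0. Lengths are in m, angles in rad, forces in N, time in s.
With the tool pointing down it reaches from about 0.4 to 0.85 m from the base axis. Payload 10.4 kg.
Tool frame: the origin (TCP) lies midway between the tips of the shut fingers; the grasp point (between the pads) lies 19 mm behind it; x points along the fingers, z is the direction in which the jaws open and shut, and the axes are right-handed (so a half turn about x gives the same grasp; the last joint's range is limited). The gripper opens to 87 mm and grips with 3 to 60 N. Pads are 19 mm wide; open, the fingers measure 117 mm over their backs; the gripper's body (75 mm by 190 mm) begins 51 mm behind the grasp point.
Start: joints at [-1.315, 0.332, -0.065, 1.46, 0.022, 1.35, -0.088], TCP at [0.172, 0.601, 0.223] pointing down, gripper open.
Joint ranges: [-2.6, 2.6], [-0.5, 2.12], [-1.47, 1.34], [0.16, 2.42], [-1.27, 4.41], [0.06, 2.06], [-2.6, 2.6]. Speed limits (rad/s): [2.22, 2.22, 2.79, 2.79, 3.14, 3.14, 3.14].

### API

Orientations are given as a unit quaternion [x, y, z, w].
In Python, from bench import read_state, camera, camera_params, close_job gives the robot as it stands.
- The arm moves only by the tool arm_command, never from a script. Its argument "targets" is a list of rows, each a list of 7 numbers: the closure in counts, from 0 (fully open) to 255 (shut), then the shift along the tool's x, y, z in mm, then the turn, a rotation vector about the tool's x, y, z in rad. A call has 1 to 10 rows; each row is the pose to reach, as a shift and turn from the pose commanded when the call began, along the tool's axes at that moment; what a row does not reach only later rows make up. A row lasts 1/10 s, in which the tool goes at most 50 mm and 8.59 degrees, less where a joint would pass 70% of its speed; a pose out of reach is approached as far as the arm can. A call with a gripper value outside its range is refused whole. The fingers move at their own pace and stop on an object; "newtons" is the grip in N (left out, the last holds). Time passes only in rows, so rows that repeat a pose let the fingers close. It gives the time, the measured TCP pose, the force and the opening at its end, in the units of the state.
- read_state(): the state, without advancing time (a new reading comes with each control period).
- camera(name): name is "scene" or "top" or "wrist"; returns the picture (384x512x3 uint8, red, green, blue); there is no depth.
- camera_params(name): a dict with "intrinsics" (3x3 intrinsics, pixels), "xyz" and "orientation" of the camera in the world; the wrist camera has in their place "mount" (4x4, takes a point from camera to tool coordinates, whose origin is the TCP and whose axes are the tool frame's). Camera axes: x right, y down, z forward; pixel columns grow to the right and rows downward; lengths in m; the calibration is good to about 2 mm. The wrist camera is an equidistant fisheye: a pixel r from the principal point sees the ray r / f radians off the axis. A picture is of the moment at which its call begins: read the wrist's pose just before it. camera_params takes no time and is no camera call.
- close_job(): hands the job in, once; it reports no verdict.
The state is a dict: "time": time; "joint_positions": joint angles; "joint_vel": joint speeds; "joint_torque": joint torques, N m; "ee_pos": TCP position; "eef_rot": TCP orientation; "ft_force": force on the tool from outside, world axes, zero at the start; "torque": the same for the moment, N m; "width": finger opening in m.
Only numpy, scipy, OpenCV 4.12 (cv2) and the standard library are available. Lean on these libraries where they do the work, as an engineer would, in place of code of your own. Each camera call takes 0.05 s, during which the arm holds its last target.

## Working session

There is one attempt and no reset: what is moved stays moved. The work goes in short steps, Python scripts to look and compute and a tool call to move; the robot and the scene stay as the last step left them, time stands still between calls to the robot, and variables do not carry over. Pictures are saved under pics/ and viewed, and the job is handed in when it is done.

Besides the shell and the picture viewer there is one more tool, called after ">>>" in YAML: its name, and indented under it one key for each argument. arm_command: Moves the arm, as the interface text tells. Its arguments: {"type":"object","properties":{"targets":{"type":"array"},"newtons":{"type":"number"}},"required":["targets"]}

```bash
ls; mkdir -p pics
python3 - <<'E'
from bench import *
import cv2,json
print(read_state())
for n in ["scene","top","wrist"]:
    im=camera(n); cv2.imwrite(f"pics/{n}0.png",im[:,:,::-1])
    print(n,camera_params(n))
E
```

```text
pics
{'time': 0.0, 'joint_positions': array([-1.3146048 ,  0.33287786, -0.0646898 ,  1.46096972,  0.02158686,
        1.34988613, -0.08847959]), 'joint_vel': array([ 2.07872705e-05, -3.88422153e-04, -2.90064985e-04,  3.90872953e-05,
        8.31971195e-04, -4.99690588e-04,  8.75421343e-04]), 'joint_torque': array([-5.31149963e-04, -6.23273277e+01,  2.42190360e-02, -3.89880610e+01,
       -6.13715826e-02,  4.00922459e-02,  1.23306677e-04]), 'ee_pos': array([0.1718948 , 0.600484  , 0.22173661]), 'eef_rot': array([-0.42600985,  0.5650116 ,  0.42536193,  0.56422046]), 'ft_force': array([-0.09862792, -0.29616863, -0.36707476]), 'torque': array([-0.02382499,  0.0233839 ,  0.08856373]), 'width': 0.08707837619271364}
scene {'intrinsics': array([[492.39219064,   0.        , 256.47887815],
       [  0.        , 492.39219064, 187.54866415],
       [  0.        ,   0.        ,   1.        ]]), 'xyz': array([1.22898007, 0.60223733, 0.79258377]), 'orientation': array([ 0.35891496,  0.82932988, -0.38892241, -0.17925221])}
top {'intrinsics': array([[403.80783172,   0.        , 254.59714897],
       [  0.        , 403.80783172, 199.34410303],
       [  0.        ,   0.        ,   1.        ]]), 'xyz': array([0.40280967, 0.0235896 , 1.25086824]), 'orientation': array([-0.70481486,  0.70601407, -0.05248831,  0.0450014 ])}
wrist {'intrinsics': array([[297.31863964,   0.        , 254.43303603],
       [  0.        , 297.31863964, 184.40218119],
       [  0.        ,   0.        ,   1.        ]]), 'mount': array([[ 7.30280276e-04, -2.89588947e-01,  9.57150829e-01,
        -1.62426255e-01],
       [ 6.21423023e-04, -9.57150768e-01, -2.89589402e-01,
         8.01781204e-02],
       [ 9.99999540e-01,  8.06276990e-04, -5.19031088e-04,
        -1.12571179e-04],
       [ 0.00000000e+00,  0.00000000e+00,  0.00000000e+00,
         1.00000000e+00]])}
```

View pics/top0.png

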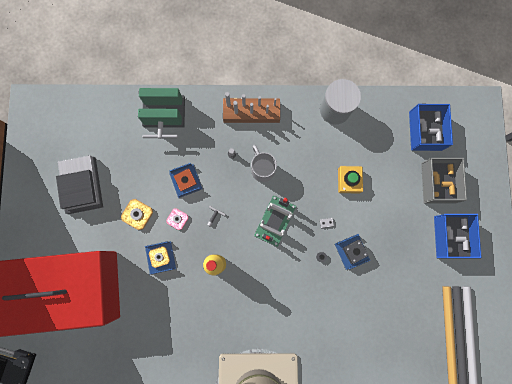

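View pics/scene0.png

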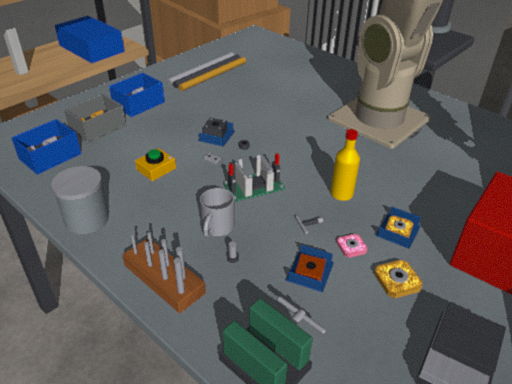

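View pics/wrist0.png

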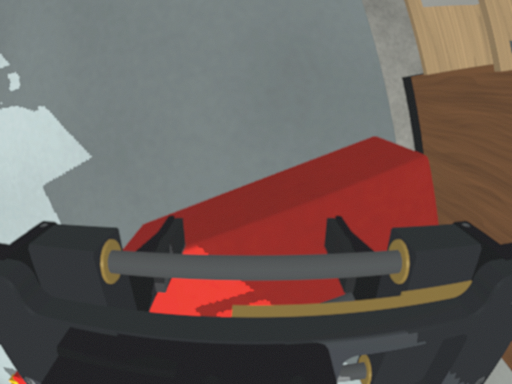

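```bash
cat > h.py <<'E'
import numpy as np, cv2
from scipy.spatial.transform import Rotation as R
from bench import *
def cam(name,st=None):
    p=camera_params(name);K=np.array(p["intrinsics"])
    if name!="wrist":
        T=np.eye(4);T[:3,:3]=R.from_quat(p["orientation"]).as_matrix();T[:3,3]=p["xyz"]
    else:
        W=np.eye(4);W[:3,:3]=R.from_quat(st["eef_rot"]).as_matrix();W[:3,3]=st["ee_pos"]
        T=W@np.array(p["mount"])
    return K,T,name=="wrist"
def ray(c,px):
    K,T,f=c;px=np.atleast_2d(px).astype(float)
    d=(px-K[:2,2])/K[0,0]
    if f:
        r=np.linalg.norm(d,axis=1,keepdims=True)+1e-12
        v=np.hstack([d/r*np.sin(r),np.cos(r)])
    else: v=np.hstack([d,np.ones((len(d),1))])
    return T[:3,3],v@T[:3,:3].T
def toz(c,px,z):
    o,v=ray(c,px);return o+v*((z-o[2])/v[:,2])[:,None]
def proj(c,P):
    K,T,f=c;q=(np.atleast_2d(P)-T[:3,3])@T[:3,:3]
    if f:
        n=np.linalg.norm(q[:,:2],axis=1,keepdims=True)+1e-12
        th=np.arctan2(n,q[:,2:]);d=q[:,:2]/n*th
    else: d=q[:,:2]/q[:,2:]
    return d*K[0,0]+K[:2,2]
def local(P,x,y,yaw,z0=0):
    P=np.atleast_2d(P).astype(float);c,s=np.cos(yaw),np.sin(yaw)
    return np.c_[x+c*P[:,0]-s*P[:,1],y+s*P[:,0]+c*P[:,1],z0+P[:,2]]
def box(w,d,z):return [[-w/2,-d/2,z],[w/2,-d/2,z],[w/2,d/2,z],[-w/2,d/2,z]]
def crop(src,dst,x0,y0,w,h,s):
    im=cv2.imread(src)[y0:y0+h,x0:x0+w];cv2.imwrite(dst,cv2.resize(im,None,fx=s,fy=s,interpolation=cv2.INTER_CUBIC))
E
python3 - <<'E'
from h import *
crop("pics/top0.png","pics/ca.png",120,150,180,140,4.4)
crop("pics/top0.png","pics/cb.png",240,150,150,130,5)
c=cam("top")
for n,px,z in [("disc",(160,257),.02),("spacer",(185,180),.02),("block",(356,252),.04),("jig",(276,220),.03),("btn",(351,178),.045)]: print(n,toz(c,px,z)[0].round(3))
s=read_state();print(R.from_quat(s["eef_rot"]).as_matrix().round(3))
E
```

```text
disc [0.399 0.296 0.02 ]
spacer [0.634 0.225 0.02 ]
block [ 0.412 -0.291  0.04 ]
jig [ 0.509 -0.054  0.03 ]
btn [ 0.636 -0.283  0.045]
[[-0.    -0.961  0.275]
 [-0.001  0.275  0.961]
 [-1.    -0.    -0.001]]
```

View pics/ca.png

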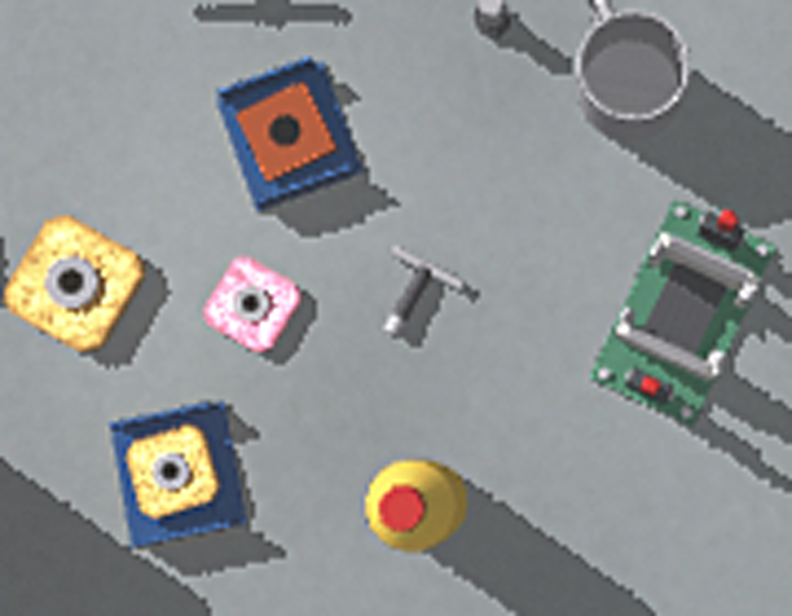

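View pics/cb.png

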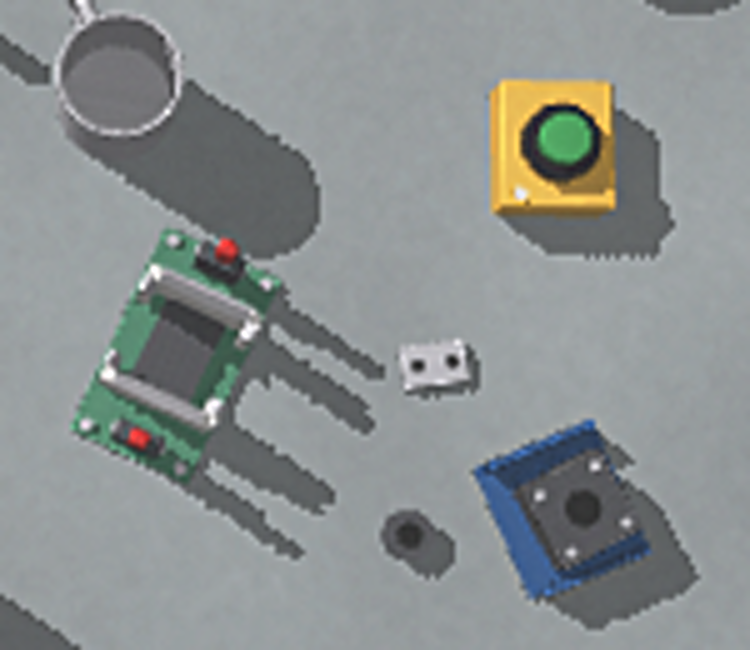

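```bash
cat >> h.py <<'E'
def plan(pos,jaw,st=None,dz=None):
    """target TCP pos, tool pointing straight down, jaw axis at world angle jaw (deg, mod 180)"""
    st=st or read_state();Rm=R.from_quat(st["eef_rot"]).as_matrix();p=np.array(st["ee_pos"])
    rad=np.degrees(np.arctan2(pos[1],pos[0]))
    j=(jaw-rad+90)%180-90+rad; a=np.radians(j)
    z=np.array([np.cos(a),np.sin(a),0]);x=np.array([0,0,-1.]);y=np.cross(z,x)
    Rt=np.c_[x,y,z]
    d=Rm.T@(np.array(pos)-p)*1e3; rv=R.from_matrix(Rm.T@Rt).as_rotvec()
    n=max(np.linalg.norm(d)/50,np.degrees(np.linalg.norm(rv))/8.59)
    print("shift",d.round(1),"turn",rv.round(4),"rows>=%.1f"%n,"rel.radial",round(j-rad,1))
E
python3 - <<'E'
from h import *
c=cam("top")
def ang(a,b,z,o,s):
    P=toz(c,np.array([a,b])/s+np.array(o),z);d=P[1]-P[0];print(np.degrees(np.arctan2(d[1],d[0])).round(1),np.linalg.norm(d).round(3),P[0].round(3),P[1].round(3))
# cheek line directions (holder y) 
print("block");ang((478,470),(595,425),.028,(240,150),5);ang((478,470),(540,600),.0,(240,150),5)
print("spacer");ang((218,95),(315,60),.028,(120,150),4.4);ang((260,210),(365,165),.028,(120,150),4.4)
print("disc");ang((112,425),(222,402),.028,(120,150),4.4);ang((137,545),(248,522),.028,(120,150),4.4)
print("jig");ang((165,275),(250,320),.06,(240,150),5)
plan((0.634,.225,.28),15)
E
```

```text
block
-69.4 0.077 [ 0.436 -0.234  0.028] [ 0.463 -0.306  0.028]
-155.8 0.087 [ 0.437 -0.24   0.   ] [ 0.358 -0.275  0.   ]
spacer
-69.6 0.072 [0.659 0.272 0.028] [0.684 0.205 0.028]
-66.4 0.079 [0.578 0.241 0.028] [0.609 0.169 0.028]
disc
-78.3 0.076 [0.43  0.338 0.028] [0.445 0.264 0.028]
-78.5 0.076 [0.349 0.319 0.028] [0.364 0.244 0.028]
jig
-118.2 0.057 [ 0.551 -0.044  0.06 ] [ 0.524 -0.094  0.06 ]
shift [ -57.8 -547.6 -234. ] turn [ 1.0302e+00 -1.0000e-03  6.0000e-04] rows>=12.0 rel.radial -4.5
```

Run:
```python
from h import *
plan((0.17,.60,.28),74)
plan((0.51,-.05,.28),62)
```

```text
shift [-58.    1.7  -1.2] turn [ 0.0005 -0.0011  0.    ] rows>=1.2 rel.radial -0.2
shift [ -57.5 -504.1 -532.5] turn [ 2.099e-01 -1.100e-03  1.000e-04] rows>=14.7 rel.radial 67.6
```

>>> arm_command:
  targets:
    - [0, -50, -20, -20, 0, 0, 0]
    - [0, -58, -60, -60, 0, 0, 0]
    - [0, -58, -100, -105, 0.1, 0, 0]
    - [0, -58, -135, -142, 0.2, 0, 0]
    - [0, -58, -170, -180, 0.21, 0, 0]
    - [0, -58, -204, -216, 0.21, 0, 0]
    - [0, -58, -238, -252, 0.21, 0, 0]
    - [0, -58, -272, -288, 0.21, 0, 0]
    - [0, -58, -306, -324, 0.21, 0, 0]
    - [0, -58, -340, -360, 0.21, 0, 0]

```text
time: 1.15
ee_pos: [0.3901, 0.1787, 0.2806]
eef_rot: [-0.364, 0.606, 0.364, 0.606]
ft_force: [1.7, 0.7, 0.0]
width: 0.0872
```

Run:
```python
from h import *
plan((0.51,-.05,.28),62)
```

```text
shift [   0.4 -213.3 -145.6] turn [-0.      0.0006 -0.0002] rows>=5.2 rel.radial 67.6
```

>>> arm_command:
  targets:
    - [0, 0, -38, -26, 0, 0, 0]
    - [0, 0, -76, -52, 0, 0, 0]
    - [0, 0, -112, -77, 0, 0, 0]
    - [0, 0, -148, -101, 0, 0, 0]
    - [0, 0, -180, -123, 0, 0, 0]
    - [0, 0, -202, -138, 0, 0, 0]
    - [0, 0, -213, -146, 0, 0, 0]
    - [0, 0, -213, -146, 0, 0, 0]
    - [0, 0, -213, -146, 0, 0, 0]

```text
time: 2.05
ee_pos: [0.5089, -0.0476, 0.2803]
eef_rot: [-0.364, 0.606, 0.364, 0.606]
ft_force: [0.1, 0.6, -0.8]
width: 0.0869
```

```bash
cat >> h.py <<'E'
import json
def snap(n):
    s=read_state();im=camera("wrist");cv2.imwrite(f"pics/{n}.png",im[:,:,::-1])
    json.dump({k:np.array(v).tolist() for k,v in s.items()},open(f"pics/{n}.json","w"))
    print(s["time"],s["ee_pos"].round(4),s["joint_vel"].round(3));return s
def load(n): 
    s=json.load(open(f"pics/{n}.json"));return cam("wrist",s)
E
python3 - <<'E'
from h import *
s=snap("w1")
print(s["joint_positions"].round(2))
E
```

```text
2.05 [ 0.5089 -0.0476  0.2803] [-0.014 -0.011 -0.016  0.006 -0.001 -0.001 -0.001]
[-0.66  0.04  0.69  1.7  -0.02  1.42  1.12]
```

View pics/w1.png

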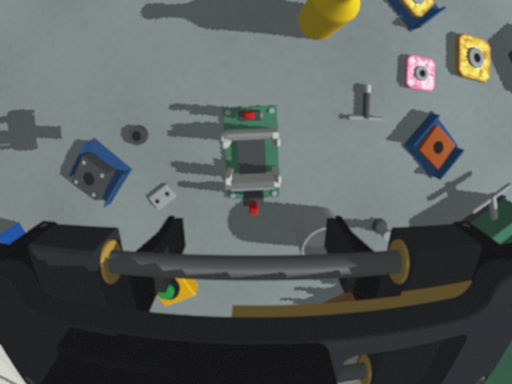

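Run:
```python
from h import *
crop("pics/w1.png","pics/w1j.png",205,90,100,130,6)
crop("pics/w1.png","pics/w1b.png",55,125,100,90,6)
c=load("w1")
for z in (0.006,.014,.06,.068): print(z,toz(c,[(252,153)],z).round(4))
print(toz(c,[(90,178)],.04))
```

```text
0.006 [[ 0.5095 -0.0526  0.006 ]]
0.014 [[ 0.5082 -0.0518  0.014 ]]
0.06 [[ 0.5007 -0.0473  0.06  ]]
0.068 [[ 0.4994 -0.0466  0.068 ]]
[[ 0.41516161 -0.29050317  0.04      ]]
```

View pics/w1j.png

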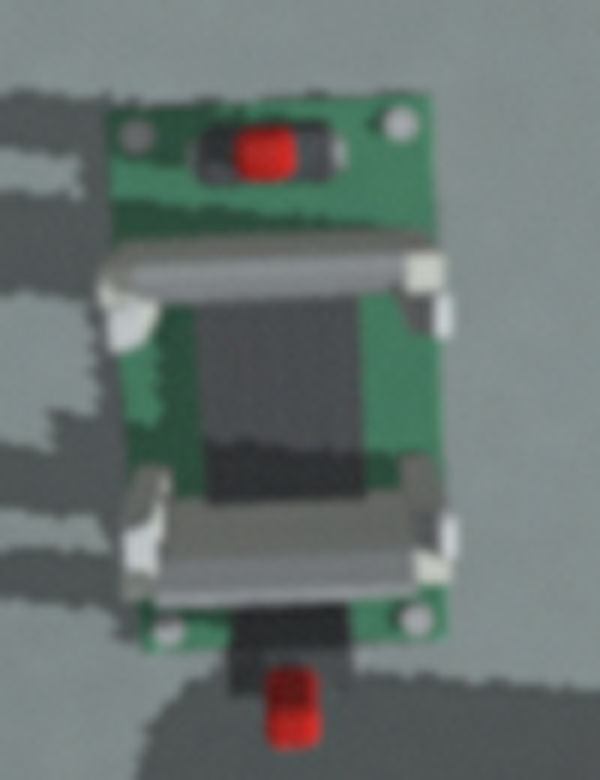

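View pics/w1b.png

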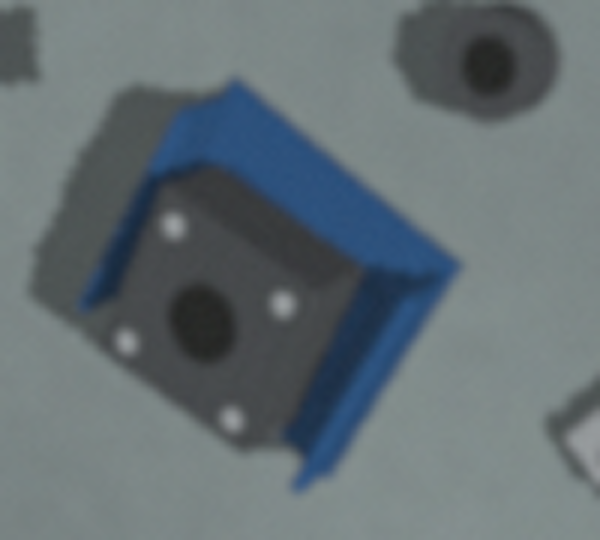

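```bash
cat >> h.py <<'E'
from scipy.optimize import least_squares
def fit(c,px,P,x0):
    """px Nx2 pixels, P Nx3 local points, x0=(x,y,yaw rad)"""
    px=np.array(px,float);P=np.array(P,float)
    r=least_squares(lambda q:(proj(c,local(P,*q))-px).ravel(),x0)
    print("fit x %.4f y %.4f yaw %.2f deg"%(r.x[0],r.x[1],np.degrees(r.x[2])),"res px",r.fun.reshape(-1,2).round(1).tolist());return r.x
def uv(l,o,s): return (np.array(l,float)+.5)/s-.5+np.array(o)
E
python3 - <<'E'
from h import *
c=load("w1")
# jig y=62deg -> x = -28deg. image: find which corner is which
x0=(.51,-.05,np.radians(-28))
P=np.array([[70,40,6],[70,-40,6],[-70,-40,6],[-70,40,6]])/1e3
print(((proj(c,local(P,*x0))-[205,90])*6).round())
px=uv([(107,97),(435,95),(445,640),(142,650)],(205,90),6)
for k in range(2):
    q=x0 if k==0 else (.51,-.05,np.radians(152))
    fit(c,px,P[[2,3,0,1]] ,q)
q=fit(c,px,P[[2,3,0,1]],x0)
# overlay
im=cv2.imread("pics/w1.png")[90:220,205:305];im=cv2.resize(im,None,fx=6,fy=6,interpolation=cv2.INTER_CUBIC)
def poly(L,col):
    p=((proj(c,local(np.array(L)/1e3,*q))-[205,90]+.5)*6-.5).astype(int);cv2.polylines(im,[p],True,col,1)
poly(box(140,80,6),(0,0,255));poly(box(58,58,14),(0,255,255));poly(box(58,58,60),(255,0,255));poly(box(58+11.2,58+11.2,68),(255,255,0));poly(box(58+16,76,68),(0,255,0))
cv2.imwrite("pics/w1o.png",im)
E
```

```text
[[446. 641.]
 [138. 641.]
 [127.  94.]
 [457.  94.]]
fit x 0.5086 y -0.0528 yaw -26.06 deg res px [[0.1, 1.0], [0.3, -0.6], [0.2, -0.2], [-0.6, -0.3]]
fit x 0.5086 y -0.0528 yaw -26.06 deg res px [[0.1, 1.0], [0.3, -0.6], [0.2, -0.2], [-0.6, -0.3]]
fit x 0.5086 y -0.0528 yaw -26.06 deg res px [[0.1, 1.0], [0.3, -0.6], [0.2, -0.2], [-0.6, -0.3]]
```

View pics/w1o.png

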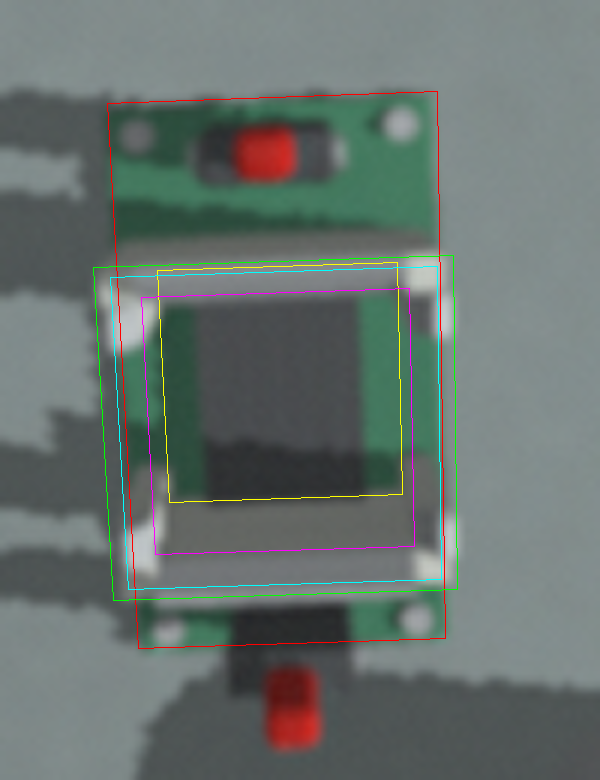

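Run:
```python
from h import *
plan((0.415,-.29,.20),-68)
```

```text
shift [  80.3  -31.  -258.6] turn [ 2.2699e+00 -7.0000e-04 -5.0000e-04] rows>=15.1 rel.radial -33.1
```

>>> arm_command:
  targets:
    - [0, 5, -2, -16, 0.14, 0, 0]
    - [0, 10, -4, -32, 0.28, 0, 0]
    - [0, 15, -6, -48, 0.42, 0, 0]
    - [0, 20, -8, -64, 0.56, 0, 0]
    - [0, 25, -10, -80, 0.7, 0, 0]
    - [0, 30, -12, -96, 0.84, 0, 0]
    - [0, 35, -14, -112, 0.98, 0, 0]
    - [0, 40, -16, -128, 1.12, 0, 0]
    - [0, 45, -18, -144, 1.26, 0, 0]
    - [0, 50, -20, -160, 1.4, 0, 0]

```text
time: 3.1
ee_pos: [0.4516, -0.1979, 0.2303]
eef_rot: [0.114, 0.698, -0.113, 0.698]
ft_force: [-0.8, 0.1, -0.7]
width: 0.0871
```

Run:
```python
from h import *
plan((0.415,-.29,.20),-68)
```

```text
shift [ 30.2 -99.   -5.6] turn [ 8.652e-01 -5.000e-04 -1.000e-03] rows>=5.8 rel.radial -33.1
```

>>> arm_command:
  targets:
    - [0, 6, -18, -1, 0.14, 0, 0]
    - [0, 12, -36, -2, 0.28, 0, 0]
    - [0, 18, -54, -3, 0.42, 0, 0]
    - [0, 24, -72, -4, 0.56, 0, 0]
    - [0, 28, -88, -5, 0.7, 0, 0]
    - [0, 30, -97, -5.5, 0.82, 0, 0]
    - [0, 30, -99, -5.5, 0.85, 0, 0]
    - [0, 30, -99, -5.5, 0.85, 0, 0]

```text
time: 3.9
ee_pos: [0.4159, -0.2902, 0.2005]
eef_rot: [0.389, 0.591, -0.389, 0.59]
ft_force: [1.1, 0.5, 0.4]
width: 0.087
```

Run:
```python
from h import *
s=snap("w2")
print(s["joint_positions"].round(2), R.from_quat(s["eef_rot"]).as_matrix().round(3))
```

```text
3.9 [ 0.4159 -0.2902  0.2005] [-0.005 -0.    -0.01  -0.002  0.001 -0.     0.035]
[-0.4   0.1   0.98  1.84 -0.09  1.25 -0.55] [[ 0.     0.919  0.395]
 [ 0.001  0.395 -0.919]
 [-1.     0.    -0.001]]
```

View pics/w2.png

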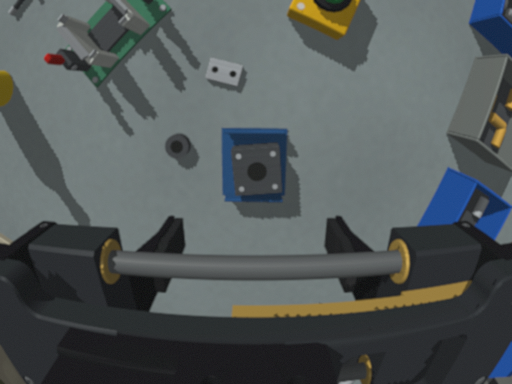

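Run:
```python
from h import *
crop("pics/w2.png","pics/w2b.png",210,115,90,100,8)
```

```text
(no output)
```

View pics/w2b.png

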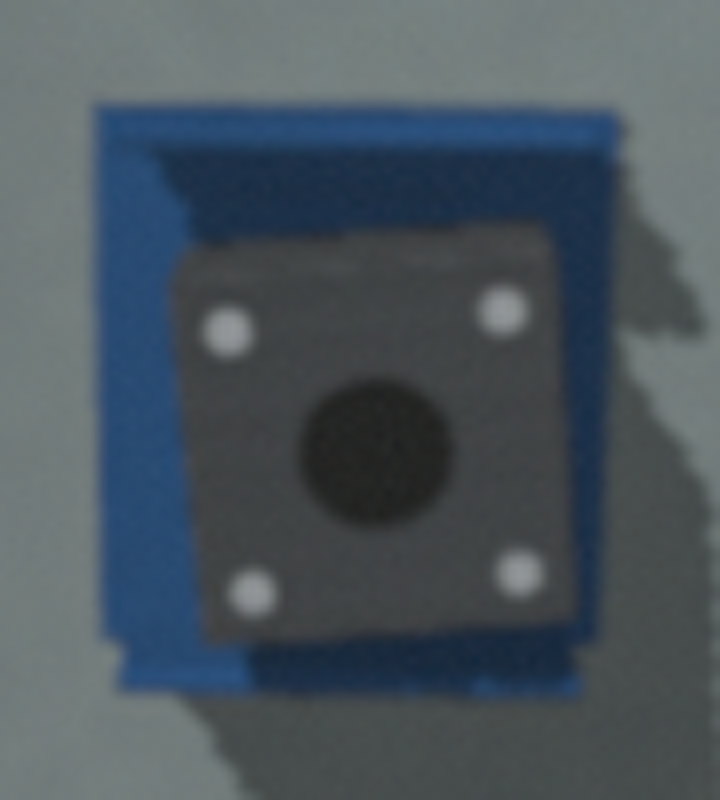

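```bash
cat >> h.py <<'E'
def sq(P):
    """P 4 world points in cyclic order; centre and yaw mod 90, side"""
    C=P.mean(0);d=P[:,:2]-C[:2];a=np.unwrap(np.arctan2(d[:,1],d[:,0]));
    k=np.sign(a[1]-a[0]);yaw=np.degrees(np.mean(a-k*np.arange(4)*np.pi/2))-45
    s=np.linalg.norm(np.roll(P,-1,0)-P,axis=1)
    print("centre",C.round(4),"yaw mod90 %.2f"%(yaw%90),"sides",(s*1e3).round(1));return C,yaw%90
E
python3 - <<'E'
from h import *
c=load("w2")
P=toz(c,uv([(228,332),(502,311),(520,573),(253,593)],(210,115),8),.04);sq(P)
print(toz(c,uv([(377,453)],(210,115),8),.04))
for z in(.04,): sq(toz(c,uv([(176,278),(555,250),(578,620),(205,645)],(210,115),8),z))
s=read_state()
E
```

```text
centre [ 0.4138 -0.2936  0.04  ] yaw mod90 27.85 sides [38.  38.  38.2 38. ]
[[ 0.41402445 -0.29370693  0.04      ]]
centre [ 0.4143 -0.2938  0.04  ] yaw mod90 27.38 sides [52.3 53.7 53.7 53.5]
```

Run:
```python
from h import *
c=load("w2");st=json.load(open("pics/w2.json"))
plan((0.4139,-.2936,.008),-62.2)
# nut pos
p=toz(c,[(177,147)],.014)[0];d=p-np.array([.4139,-.2936,0]);a=np.radians(-62.2);print(p,"jaw",d[0]*np.cos(a)+d[1]*np.sin(a),"perp",-d[0]*np.sin(a)+d[1]*np.cos(a))
```

```text
shift [192.6  -3.5   2.5] turn [-0.0781 -0.0004 -0.0005] rows>=3.9 rel.radial -26.9
[ 0.39802475 -0.19549716  0.014     ] jaw -0.09418390662961221 perp 0.03171090851651381
```

>>> arm_command:
  targets:
    - [0, 30, -3.5, 2.5, -0.078, 0, 0]
    - [0, 65, -3.5, 2.5, -0.078, 0, 0]
    - [0, 100, -3.5, 2.5, -0.078, 0, 0]
    - [0, 130, -3.5, 2.5, -0.078, 0, 0]
    - [0, 150, -3.5, 2.5, -0.078, 0, 0]
    - [0, 165, -3.5, 2.5, -0.078, 0, 0]
    - [0, 178, -3.5, 2.5, -0.078, 0, 0]
    - [0, 187, -3.5, 2.5, -0.078, 0, 0]
    - [0, 192, -3.5, 2.5, -0.078, 0, 0]
    - [0, 192, -3.5, 2.5, -0.078, 0, 0]

```text
time: 4.95
ee_pos: [0.4133, -0.2947, 0.0084]
eef_rot: [0.367, 0.605, -0.366, 0.605]
ft_force: [-0.7, -0.3, 0.8]
width: 0.0871
```

Run:
```python
from h import *
s=snap("w3");plan((0.4139,-.2936,.008),-62.2)
```

```text
4.95 [ 0.4133 -0.2947  0.0084] [-0.005 -0.013  0.013 -0.009  0.011  0.011 -0.01 ]
shift [ 0.8  1.  -1. ] turn [-0.0043  0.0002 -0.0003] rows>=0.0 rel.radial -26.9
```

View pics/w3.png

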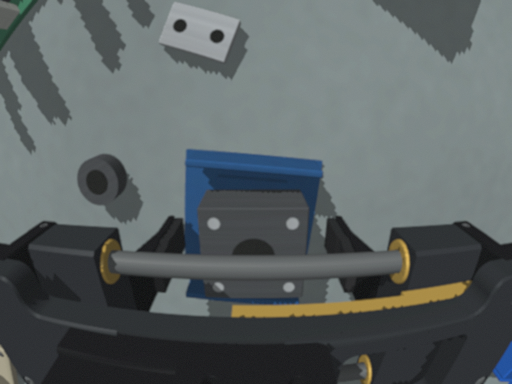

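Run:
```python
from h import *
c=load("w3")
sq(toz(c,[(213.5,224),(292,223.5),(288.5,287),(219.5,287)],.04))
```

```text
centre [ 0.4136 -0.2938  0.04  ] yaw mod90 28.17 sides [38.1 38.1 37.3 37.9]
```

>>> arm_command:
  targets:
    - [150, 0.5, 1, -1, 0, 0, 0]
    - [255, 0.5, 1, -1, 0, 0, 0]
    - [255, 0.5, 1, -1, 0, 0, 0]
    - [255, 0.5, 1, -1, 0, 0, 0]
    - [255, 0.5, 1, -1, 0, 0, 0]
    - [255, 0.5, 1, -1, 0, 0, 0]
    - [255, 0.5, 1, -1, 0, 0, 0]
    - [255, 0.5, 1, -1, 0, 0, 0]
  newtons: 40

```text
time: 5.8
ee_pos: [0.4138, -0.2935, 0.0081]
eef_rot: [0.367, 0.605, -0.367, 0.605]
ft_force: [-1.1, -0.5, 1.9]
width: 0.0536
```

>>> arm_command:
  targets:
    - [255, -5, 0, 0, 0, 0, 0]
    - [255, -15, 0, 0, 0, 0, 0]
    - [255, -30, 0, 0, 0, 0, 0]
    - [255, -55, 0, 0, 0, 0, 0]
    - [255, -85, 0, 0, 0, 0, 0]
    - [255, -110, 0, 0, 0, 0, 0]
    - [255, -130, 0, 0, 0, 0, 0]
    - [255, -140, 0, 0, 0, 0, 0]
    - [255, -142, 0, 0, 0, 0, 0]

```text
time: 6.7
ee_pos: [0.4141, -0.2936, 0.1512]
eef_rot: [0.367, 0.604, -0.366, 0.605]
ft_force: [1.4, -0.1, -5.6]
width: 0.0538
```

Run:
```python
from h import *
s=snap("w4")
rad=np.degrees(np.arctan2(-.0528,.5086))
plan((0.5086,-.0528,.15),64)
# manual for -116
import h
p=np.array([.5086,-.0528,.15]);a=np.radians(-116);z=np.array([np.cos(a),np.sin(a),0]);x=np.array([0,0,-1.]);y=np.cross(z,x);Rm=R.from_quat(s["eef_rot"]).as_matrix()
print((Rm.T@(p-s["ee_pos"])*1e3).round(1),R.from_matrix(Rm.T@np.c_[x,y,z]).as_rotvec().round(3),s["joint_positions"].round(2),s["ft_force"])
```

```text
6.7 [ 0.4141 -0.2936  0.1512] [-0.004 -0.    -0.011  0.009  0.013  0.018 -0.01 ]
shift [   0.7  195.3 -169.4] turn [-2.2069e+00  1.4000e-03 -5.0000e-04] rows>=14.7 rel.radial 69.9
[   1.5  195.1 -169.8] [ 0.935 -0.    -0.002] [-0.37  0.17  0.99  1.9  -0.16  1.15 -0.41] [ 1.41636142 -0.0804026  -5.64191544]
```

View pics/w4.png

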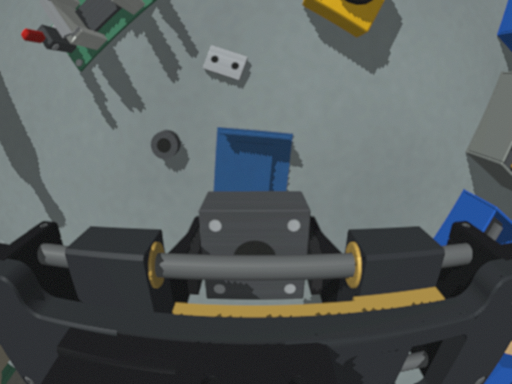

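```bash
cat >> h.py <<'E'
def plan2(pos,jaw):
    s=read_state();a=np.radians(jaw);z=np.array([np.cos(a),np.sin(a),0]);x=np.array([0,0,-1.]);y=np.cross(z,x);Rm=R.from_quat(s["eef_rot"]).as_matrix()
    print("shift",(Rm.T@(np.array(pos)-s["ee_pos"])*1e3).round(1),"turn",R.from_matrix(Rm.T@np.c_[x,y,z]).as_rotvec().round(4))
E
python3 - <<'E'
from h import *
plan2((.4457,-.022,.18),-116)
E
```

```text
shift [ -29.3  153.8 -225.8] turn [ 9.347e-01 -4.000e-04 -1.100e-03]
```

>>> arm_command:
  targets:
    - [255, -8, 10, -12, 0.07, 0, 0]
    - [255, -16, 28, -40, 0.19, 0, 0]
    - [255, -24, 48, -70, 0.32, 0, 0]
    - [255, -29, 70, -102, 0.45, 0, 0]
    - [255, -29, 92, -134, 0.58, 0, 0]
    - [255, -29, 112, -165, 0.71, 0, 0]
    - [255, -29, 132, -195, 0.82, 0, 0]
    - [255, -29, 146, -216, 0.9, 0, 0]
    - [255, -29, 154, -226, 0.935, 0, 0]
    - [255, -29, 154, -226, 0.935, 0, 0]

```text
time: 7.75
ee_pos: [0.4451, -0.0199, 0.1778]
eef_rot: [-0.599, -0.376, 0.6, -0.375]
ft_force: [-0.1, -0.3, -6.4]
width: 0.0536
```

>>> arm_command:
  targets:
    - [255, 0, 0, 0, 0, 0, 0]

```text
time: 7.85
ee_pos: [0.4451, -0.0225, 0.1781]
eef_rot: [-0.599, -0.375, 0.6, -0.375]
ft_force: [0.4, 0.2, -6.5]
width: 0.0537
```

Run:
```python
from h import *
s=snap("w5");print(s["width"],s["joint_positions"].round(2))
```

```text
7.85 [ 0.4451 -0.0225  0.1781] [ 0.01  -0.009  0.018 -0.003  0.003  0.003  0.002]
0.05367759869313957 [-0.75 -0.08  0.68  2.    0.06  1.21 -2.12]
```

View pics/w5.png

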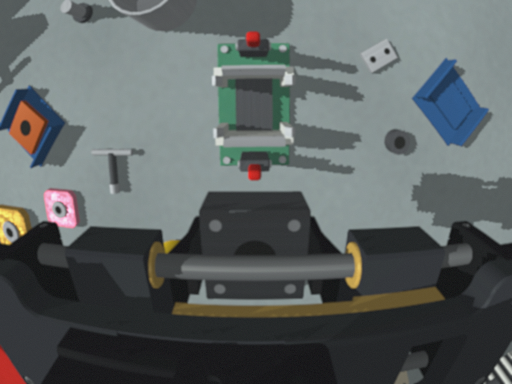

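Run:
```python
from h import *
crop("pics/w5.png","pics/w5j.png",205,30,100,150,5.3)
```

```text
(no output)
```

View pics/w5j.png

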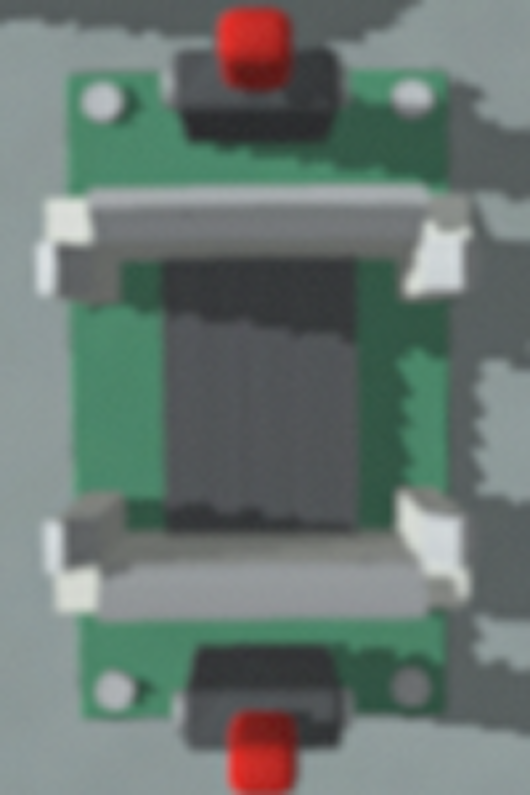

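Run:
```python
from h import *
c=load("w5");o=(205,30);s=5.3
P=np.array([[70,40,6],[70,-40,6],[-70,-40,6],[-70,40,6]])/1e3
px=uv([(68,72),(447,70),(448,713),(80,717)],o,s)
q0=(.5086,-.0528,np.radians(-26))
pr=proj(c,local(P,*q0));print(pr.round(0).tolist(),px.round(0).tolist())
q=fit(c,px,P,q0)
# bolt spacing check
sq(toz(c,px,.006)); 
B=toz(c,uv([(102,100),(413,95),(410,685),(116,690)],o,s),.008);sq(B)
im=cv2.imread("pics/w5.png")[30:180,205:305];im=cv2.resize(im,None,fx=s,fy=s,interpolation=cv2.INTER_CUBIC)
def poly(L,col):
    p=((proj(c,local(np.array(L)/1e3,*q))-o+.5)*s-.5).astype(int);cv2.polylines(im,[p],True,col,1)
poly(box(140,80,6),(0,0,255));poly(box(58,58,14),(0,255,255));poly(box(58,58,60),(255,0,255));poly(box(58+11.2,58+11.2,68),(255,255,0));poly(box(58+16,76,68),(0,255,0))
cv2.imwrite("pics/w5o.png",im)
```

```text
[[217.0, 44.0], [289.0, 44.0], [288.0, 166.0], [219.0, 166.0]] [[217.0, 43.0], [289.0, 43.0], [289.0, 164.0], [220.0, 165.0]]
fit x 0.5095 y -0.0539 yaw -25.42 deg res px [[-0.4, -0.1], [0.4, -0.4], [-0.2, 0.3], [0.2, 0.2]]
centre [ 0.5095 -0.0539  0.006 ] yaw mod90 64.58 sides [ 79.1 139.1  80.5 139.6]
centre [ 0.5096 -0.0538  0.008 ] yaw mod90 64.65 sides [ 64.4 126.4  63.5 126.5]
```

View pics/w5o.png

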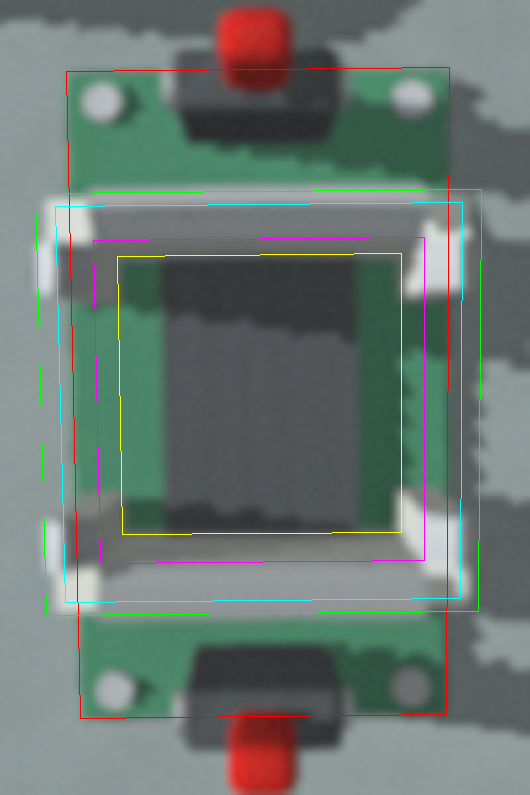

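Run:
```python
from h import *
plan2((.509,-.0533,.085),-115.7)
```

```text
shift [93.3 70.8 -0.8] turn [-0.0059  0.0012  0.001 ]
```

>>> arm_command:
  targets:
    - [255, 0, 12, 0, 0, 0, 0]
    - [255, 0, 32, -0.5, -0.005, 0, 0]
    - [255, 5, 54, -0.8, -0.006, 0.001, 0.001]
    - [255, 20, 66, -0.8, -0.006, 0.001, 0.001]
    - [255, 45, 71, -0.8, -0.006, 0.001, 0.001]
    - [255, 70, 71, -0.8, -0.006, 0.001, 0.001]
    - [255, 86, 71, -0.8, -0.006, 0.001, 0.001]
    - [255, 93, 71, -0.8, -0.006, 0.001, 0.001]
    - [255, 93, 71, -0.8, -0.006, 0.001, 0.001]

```text
time: 8.8
ee_pos: [0.5092, -0.053, 0.0854]
eef_rot: [-0.599, -0.376, 0.599, -0.376]
ft_force: [-0.1, 0.3, -6.6]
width: 0.0537
```

Run:
```python
from h import *
s=snap("w6");print(s["ft_force"]);plan2((.509,-.0533,.060),-115.7)
```

```text
8.8 [ 0.5092 -0.053   0.0854] [-0.009 -0.027  0.005 -0.026  0.011  0.018 -0.014]
[-0.14685123  0.26295644 -6.56830869]
shift [26.3 -0.6  0.8] turn [-0.0002 -0.0006 -0.0011]
```

View pics/w6.png

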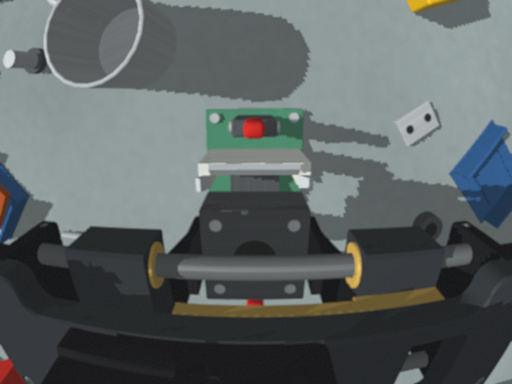

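Run:
```python
from h import *
c=load("w6")
P=np.array([[70,40,6],[70,-40,6],[37,-38,68],[37,38,68]])/1e3
print(proj(c,local(P,.509,-.0533,np.radians(-25.7))).round(1))
crop("pics/w6.png","pics/w6j.png",180,95,150,130,5)
```

```text
[[205.1 109.2]
 [303.6 109.3]
 [314.7 166.1]
 [194.  166.1]]
```

View pics/w6j.png

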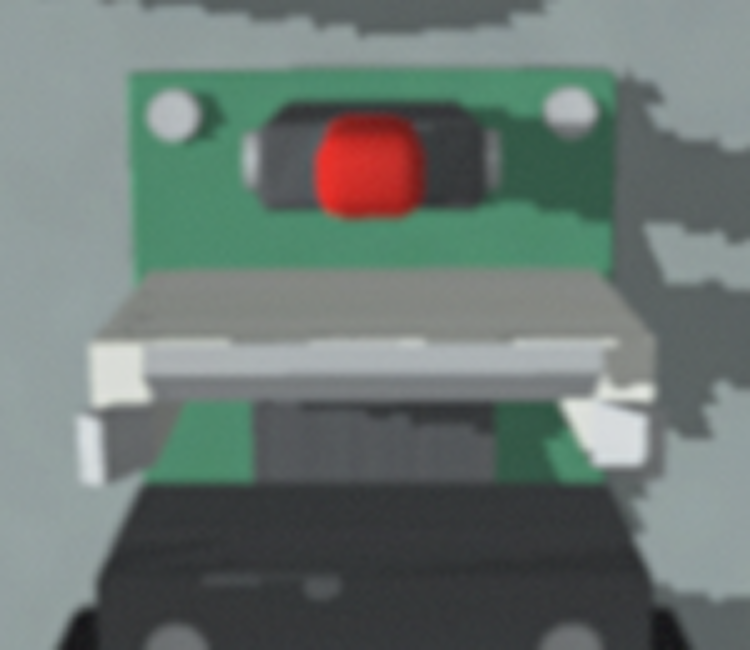

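>>> arm_command:
  targets:
    - [255, 6, -0.3, 0.5, 0, 0, 0]
    - [255, 12, -0.3, 0.5, 0, 0, 0]
    - [255, 18, -0.3, 0.5, 0, 0, 0]
    - [255, 24, -0.3, 0.5, 0, 0, 0]
    - [255, 30, -0.3, 0.5, 0, 0, 0]
    - [255, 35, -0.3, 0.5, 0, 0, 0]
    - [255, 40, -0.3, 0.5, 0, 0, 0]

```text
time: 9.55
ee_pos: [0.5094, -0.0526, 0.0456]
eef_rot: [0.599, 0.376, -0.598, 0.376]
ft_force: [0.5, -0.1, -5.8]
width: 0.0537
```

>>> arm_command:
  targets:
    - [255, 6, 0, 0, 0, 0, 0]
    - [255, 12, 0, 0, 0, 0, 0]
    - [255, 18, 0, 0, 0, 0, 0]
    - [255, 23, 0, 0, 0, 0, 0]
    - [255, 27, 0, 0, 0, 0, 0]
    - [255, 30, 0, 0, 0, 0, 0]
    - [255, 31.5, 0, 0, 0, 0, 0]
    - [255, 32.5, 0, 0, 0, 0, 0]

```text
time: 10.35
ee_pos: [0.5095, -0.0525, 0.0135]
eef_rot: [0.599, 0.376, -0.598, 0.376]
ft_force: [0.5, 0.0, -6.3]
width: 0.0538
```

>>> arm_command:
  targets:
    - [255, 0.4, 0, 0, 0, 0, 0]
    - [255, 0.8, 0, 0, 0, 0, 0]
    - [255, 1.2, 0, 0, 0, 0, 0]

```text
time: 10.65
ee_pos: [0.5096, -0.0525, 0.0124]
eef_rot: [0.599, 0.376, -0.598, 0.377]
ft_force: [-0.3, -0.1, -6.9]
width: 0.0539
```

>>> arm_command:
  targets:
    - [255, 0.5, 0, 0, 0, 0, 0]
    - [255, 1, 0, 0, 0, 0, 0]
    - [255, 1, 0, 0, 0, 0, 0]

```text
time: 10.95
ee_pos: [0.5096, -0.0525, 0.0121]
eef_rot: [0.599, 0.376, -0.598, 0.376]
ft_force: [-5.6, 0.6, 8.8]
width: 0.0534
```

>>> arm_command:
  targets:
    - [255, -0.5, 0, 0, 0, 0, 0]
    - [60, -0.5, 0, 0, 0, 0, 0]
    - [60, -0.5, 0, 0, 0, 0, 0]
    - [60, -0.5, 0, 0, 0, 0, 0]
    - [60, -0.5, 0, 0, 0, 0, 0]

```text
time: 11.45
ee_pos: [0.5098, -0.0526, 0.012]
eef_rot: [0.599, 0.376, -0.598, 0.377]
ft_force: [-0.4, -0.2, -0.3]
width: 0.0658
```

>>> arm_command:
  targets:
    - [60, -10, 0, 0, 0, 0, 0]
    - [60, -30, 0, 0, 0, 0, 0]
    - [60, -60, 0, 0, 0, 0, 0]
    - [60, -95, 0, 0, 0, 0, 0]
    - [60, -125, 0, 0, 0, 0, 0]
    - [0, -145, 0, 0, 0, 0, 0]
    - [0, -155, 0, 0, 0, 0, 0]
    - [0, -155, 0, 0, 0, 0, 0]

```text
time: 12.25
ee_pos: [0.5099, -0.0526, 0.1681]
eef_rot: [0.6, 0.376, -0.597, 0.377]
ft_force: [0.3, -0.3, -0.1]
width: 0.0822
```

Run:
```python
from h import *
s=snap("w7");print(s["ft_force"],s["width"])
```

```text
12.25 [ 0.5099 -0.0526  0.1681] [ 0.006  0.032 -0.009  0.038 -0.016 -0.027  0.012]
[ 0.25889308 -0.34277525 -0.12106107] 0.08223088112414824
```

View pics/w7.png

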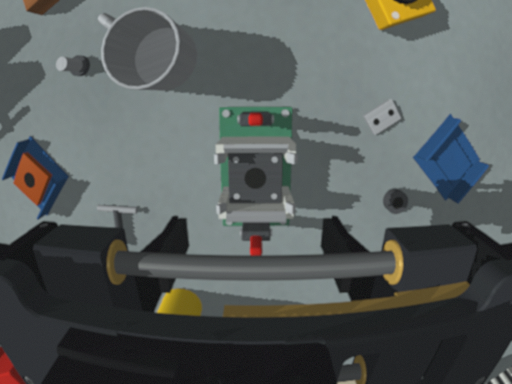

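Run:
```python
from h import *
crop("pics/w7.png","pics/w7j.png",205,95,100,140,5.5)
crop("pics/w7.png","pics/w7s.png",0,130,80,90,6)
```

```text
(no output)
```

View pics/w7j.png

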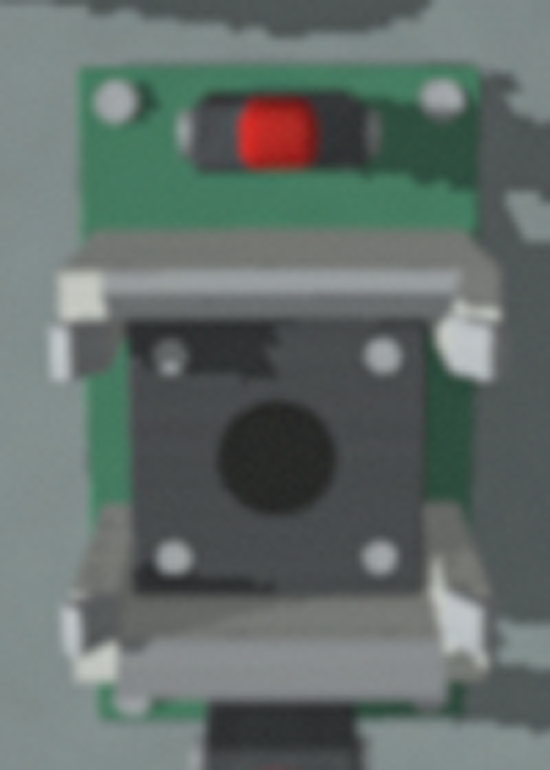

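View pics/w7s.png

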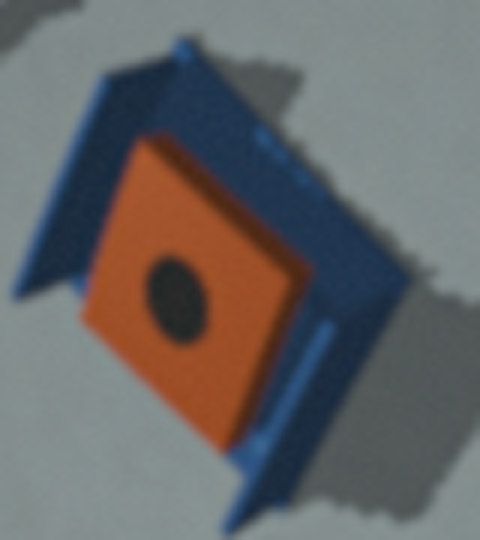

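Run:
```python
from h import *
c=load("w7")
sq(toz(c,uv([(171,356),(383,356),(380,558),(174,558)],(205,95),5.5),.044))
px=uv([(82,68),(478,66)],(205,95),5.5);P=np.array([[70,40,6],[70,-40,6]])/1e3
print(px,proj(c,local(P,.509,-.0533,np.radians(-25.7))))
C,_=sq(toz(c,uv([(147,142),(303,282),(225,447),(84,312)],(0,130),6),.02))
print(toz(c,uv([(177,300)],(0,130),6),.02))
rad=np.degrees(np.arctan2(.225,.634));print(rad)
plan2((C[0],C[1],.18),-70)
```

```text
centre [ 0.5094 -0.053   0.044 ] yaw mod90 64.39 sides [38.  38.2 38.2 38.2]
[[219.5        106.95454545]
 [291.5        106.59090909]] [[218.57406596 106.80071237]
 [292.26903805 106.92059812]]
centre [0.6347 0.2233 0.02  ] yaw mod90 25.05 sides [54.3 52.3 52.3 51.1]
[[0.63540684 0.22629303 0.02      ]]
19.539244109779798
shift [ -12.7   -6.4 -303. ] turn [-0.7971 -0.0011 -0.0018]
```

>>> arm_command:
  targets:
    - [0, -3, -1, -25, -0.07, 0, 0]
    - [0, -6, -2, -60, -0.2, 0, 0]
    - [0, -9, -3, -98, -0.32, 0, 0]
    - [0, -12, -4, -136, -0.45, 0, 0]
    - [0, -13, -5, -174, -0.57, 0, 0]
    - [0, -13, -6, -212, -0.68, 0, 0]
    - [0, -13, -6, -250, -0.77, 0, 0]
    - [0, -13, -6, -282, -0.797, 0, 0]
    - [0, -13, -6, -300, -0.797, 0, 0]
    - [0, -13, -6, -303, -0.797, 0, 0]

```text
time: 13.3
ee_pos: [0.6345, 0.2255, 0.1774]
eef_rot: [0.404, 0.58, -0.405, 0.579]
ft_force: [-0.5, -0.2, 0.5]
width: 0.0869
```

>>> arm_command:
  targets:
    - [0, 0, 0, 0, 0, 0, 0]

```text
time: 13.4
ee_pos: [0.6347, 0.2224, 0.1784]
eef_rot: [0.405, 0.579, -0.406, 0.579]
ft_force: [-0.9, -0.8, -0.6]
width: 0.0868
```

Run:
```python
from h import *
s=snap("w8");crop("pics/w8.png","pics/w8s.png",195,110,120,120,5)
```

```text
13.4 [0.6347 0.2224 0.1784] [ 0.008 -0.029  0.02   0.016  0.009  0.001  0.002]
```

View pics/w8.png

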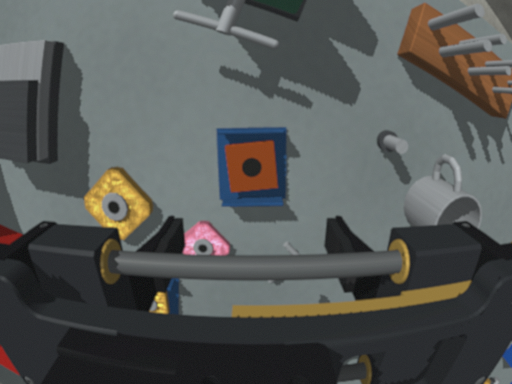

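View pics/w8s.png

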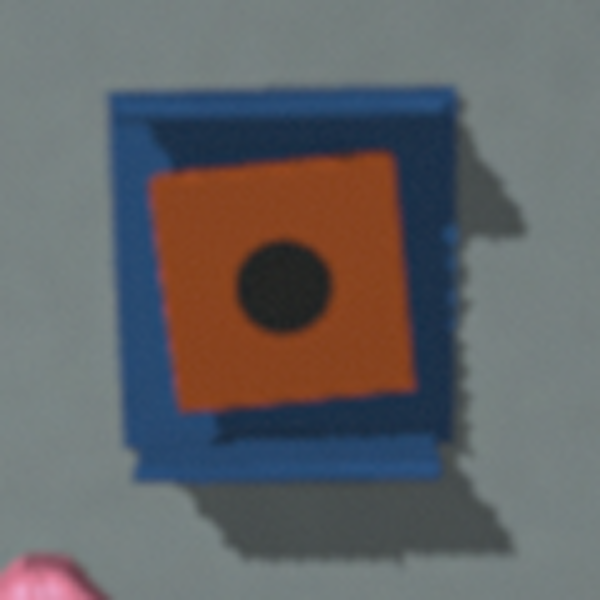

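Run:
```python
from h import *
c=load("w8");o=(195,110)
C=toz(c,uv([(284,286.5)],o,5),.02)[0];print(C)
E=toz(c,uv([(182,412),(415,388),(397,170),(152,193)],o,5),.02);sq(E)
for a,b in((0,1),(1,2),(0,3)):
    d=E[b]-E[a];print(np.degrees(np.arctan2(d[1],d[0]))%90)
jaw=-64.5
p=toz(c,[(205,240)],.01)[0];d=p-C;a=np.radians(jaw);print(p,"jaw",d[0]*np.cos(a)+d[1]*np.sin(a),"perp",-d[0]*np.sin(a)+d[1]*np.cos(a))
plan2((C[0],C[1],.006),jaw)
```

```text
[0.63560235 0.22611414 0.02      ]
centre [0.6345 0.2251 0.02  ] yaw mod90 25.86 sides [53.3 50.1 53.8 50.8]
26.159850973485774
25.64050163201723
26.29561606788952
[0.52469845 0.24845875 0.01      ] jaw -0.06791327610483472 perp -0.0904806187348951
shift [173.    2.4  -4.2] turn [-0.0976  0.0008  0.0005]
```

>>> arm_command:
  targets:
    - [0, 25, 2.4, -4.2, -0.105, 0, 0]
    - [0, 60, 2.4, -4.2, -0.105, 0, 0]
    - [0, 95, 2.4, -4.2, -0.105, 0, 0]
    - [0, 125, 2.4, -4.2, -0.105, 0, 0]
    - [0, 145, 2.4, -4.2, -0.105, 0, 0]
    - [0, 158, 2.4, -4.2, -0.105, 0, 0]
    - [0, 165, 2.4, -4.2, -0.105, 0, 0]
    - [0, 168, 2.4, -4.2, -0.105, 0, 0]
    - [0, 168, 2.4, -4.2, -0.105, 0, 0]

```text
time: 14.35
ee_pos: [0.6366, 0.2277, 0.0128]
eef_rot: [0.375, 0.599, -0.374, 0.6]
ft_force: [0.6, -0.0, -0.0]
width: 0.0871
```

Run:
```python
from h import *
s=snap("w9");plan2((.6356,.2261,.0057),-64);crop("pics/w9.png","pics/w9s.png",165,140,190,170,4)
```

```text
14.35 [0.6366 0.2277 0.0128] [-0.003 -0.007  0.002 -0.008  0.003  0.005 -0.002]
shift [ 7.4 -1.8  1.1] turn [-0.0001  0.0002 -0.0027]
```

View pics/w9s.png

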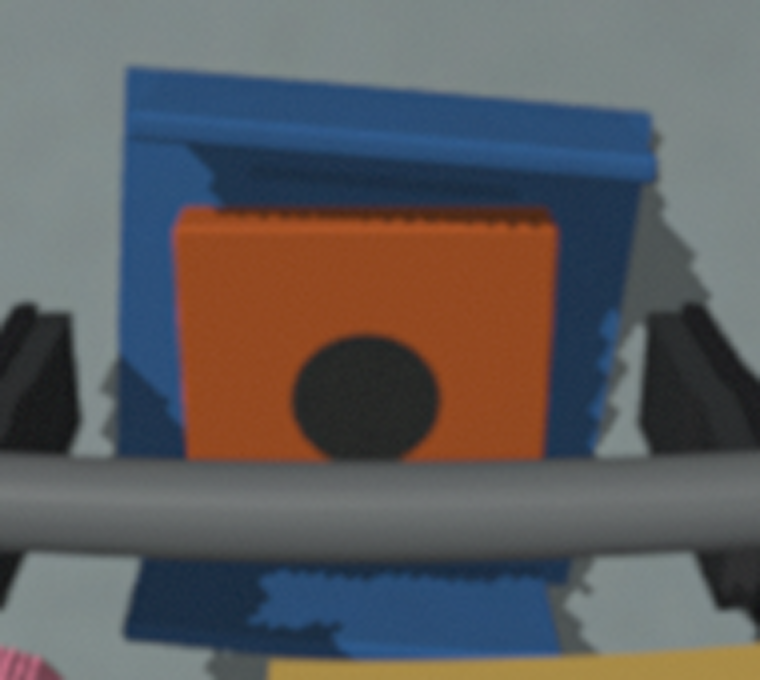

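Run:
```python
from h import *
c=load("w9");C=toz(c,uv([(366,401)],(165,140),4),.02)[0];print(C)
E=toz(c,uv([(178,240),(556,240)],(165,140),4),.02);d=E[1]-E[0];print(E.mean(0),np.linalg.norm(d),np.degrees(np.arctan2(d[1],d[0])))
a=np.radians(-64);print(E.mean(0)-.027*np.array([-np.sin(a),np.cos(a),0]))
```

```text
[0.6354188  0.22620102 0.02      ]
[0.65794671 0.23706512 0.02      ] 0.05287566632105504 -64.01188316284262
[0.63367927 0.2252291  0.02      ]
```

>>> arm_command:
  targets:
    - [0, 4, -2, 1, 0, 0, 0]
    - [0, 7.2, -2, 1, 0, 0, 0]
    - [0, 7.2, -2, 1, 0, 0, 0]
    - [150, 7.2, -2, 1, 0, 0, 0]
    - [255, 7.2, -2, 1, 0, 0, 0]
    - [255, 7.2, -2, 1, 0, 0, 0]
    - [255, 7.2, -2, 1, 0, 0, 0]
    - [255, 7.2, -2, 1, 0, 0, 0]
    - [255, 7.2, -2, 1, 0, 0, 0]
    - [255, 7.2, -2, 1, 0, 0, 0]
  newtons: 25

```text
time: 15.4
ee_pos: [0.6349, 0.2262, 0.005]
eef_rot: [0.375, 0.599, -0.374, 0.6]
ft_force: [-0.3, 0.3, 1.0]
width: 0.0536
```

>>> arm_command:
  targets:
    - [255, -4, 0, 0, 0, 0, 0]
    - [255, -12, 0, 0, 0, 0, 0]
    - [255, -25, 0, 0, 0, 0, 0]
    - [255, -45, 0, 0, 0, 0, 0]
    - [255, -75, 0, 0, 0, 0, 0]
    - [255, -105, 0, 0, 0, 0, 0]
    - [255, -130, 0, 0, 0, 0, 0]
    - [255, -143, 0, 0, 0, 0, 0]
    - [255, -145, 0, 0, 0, 0, 0]

```text
time: 16.3
ee_pos: [0.6356, 0.2263, 0.1523]
eef_rot: [0.376, 0.599, -0.373, 0.601]
ft_force: [-0.3, -0.8, -0.4]
width: 0.0538
```

Run:
```python
from h import *
s=snap("w10");plan2((.5093,-.053,.15),-115.6);print(s["width"])
```

```text
16.3 [0.6356 0.2263 0.1523] [-0.001  0.018 -0.011  0.022  0.001  0.011 -0.002]
shift [ 2.000e-01 -2.353e+02  1.958e+02] turn [ 0.9006 -0.0013 -0.0026]
0.0537721336810473
```

View pics/w10.png

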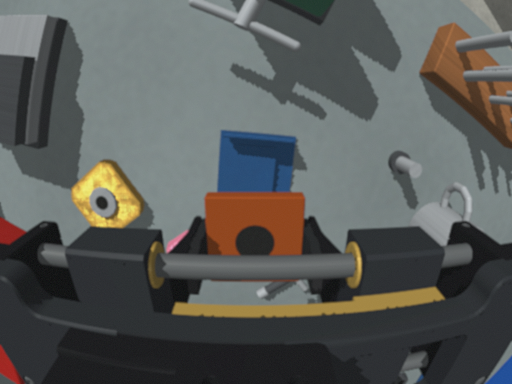

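Run:
```python
from h import *
c=load("w10");st=json.load(open("pics/w10.json"));z=st["ee_pos"][2]+.015
Rm=R.from_quat(st["eef_rot"]).as_matrix()
for p in ((254.5,242),(207,201),(302.5,201)): print(Rm.T@(toz(c,[p],z)[0]-st["ee_pos"])*1e3)
```

```text
[-14.99521079   1.02073924  -0.06611729]
[-14.87792735  25.31250282 -25.38085542]
[-14.8758626   25.33068937  25.4927861 ]
```

>>> arm_command:
  targets:
    - [255, 0, -15, 12, 0.07, 0, 0]
    - [255, 0, -40, 33, 0.18, 0, 0]
    - [255, 0, -70, 58, 0.3, 0, 0]
    - [255, 0, -100, 83, 0.42, 0, 0]
    - [255, 0, -130, 108, 0.54, 0, 0]
    - [255, 0, -160, 133, 0.66, 0, 0]
    - [255, 0, -188, 156, 0.77, 0, 0]
    - [255, 0, -212, 176, 0.86, 0, 0]
    - [255, 0, -228, 190, 0.9, 0, 0]
    - [255, 0, -235, 196, 0.9, 0, 0]

```text
time: 17.35
ee_pos: [0.5083, -0.0548, 0.149]
eef_rot: [0.599, 0.377, -0.598, 0.376]
ft_force: [0.4, -0.0, -0.0]
width: 0.0535
```

>>> arm_command:
  targets:
    - [255, 0, 0, 0, 0, 0, 0]
    - [255, 0, 0, 0, 0, 0, 0]

```text
time: 17.55
ee_pos: [0.5099, -0.0517, 0.1495]
eef_rot: [0.598, 0.378, -0.597, 0.378]
ft_force: [-0.1, 0.1, -0.7]
width: 0.0534
```

Run:
```python
from h import *
s=snap("w11");plan2((.5093,-.053,.075),-115.6);print(s["width"],s["joint_positions"].round(2))
```

```text
17.55 [ 0.5099 -0.0517  0.1495] [-0.008  0.003 -0.007 -0.004  0.002 -0.    -0.006]
shift [74.5 -0.   1.6] turn [ 0.0038 -0.001  -0.001 ]
0.053420108657251844 [-0.72  0.16  0.8   1.89 -0.13  1.14 -1.88]
```

View pics/w11.png

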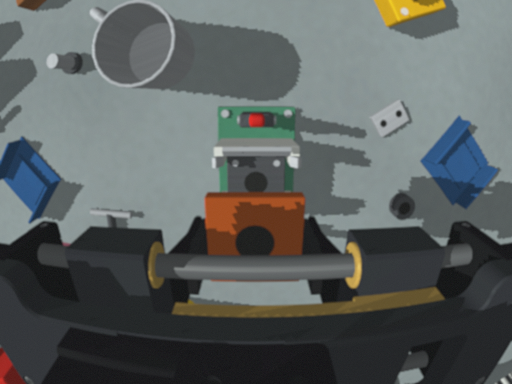

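>>> arm_command:
  targets:
    - [255, 15, 0, 1.6, 0.004, 0, 0]
    - [255, 35, 0, 1.6, 0.004, 0, 0]
    - [255, 52, 0, 1.6, 0.004, 0, 0]
    - [255, 65, 0, 1.6, 0.004, 0, 0]
    - [255, 74, 0, 1.6, 0.004, 0, 0]
    - [255, 80, 0, 1.6, 0.004, 0, 0]
    - [255, 86, 0, 1.6, 0.004, 0, 0]
    - [255, 92, 0, 1.6, 0.004, 0, 0]

```text
time: 18.4
ee_pos: [0.5092, -0.0544, 0.0576]
eef_rot: [0.6, 0.376, -0.598, 0.376]
ft_force: [-0.0, -0.5, -0.7]
width: 0.0538
```

Run:
```python
from h import *
s=snap("w12");plan2((.5093,-.053,.041),-115.6);print(s["ft_force"])
```

```text
18.4 [ 0.5092 -0.0544  0.0576] [ 0.054  0.105 -0.047  0.043 -0.095 -0.118  0.073]
shift [15.7  0.  -1.5] turn [-0.0031 -0.0009 -0.0006]
[-0.03404005 -0.50900596 -0.70730812]
```

>>> arm_command:
  targets:
    - [255, 4, 0, -1, 0, 0, 0]
    - [255, 8, 0, -1, 0, 0, 0]
    - [255, 11, 0, -1, 0, 0, 0]
    - [255, 14, 0, -1, 0, 0, 0]
    - [255, 15.5, 0, -1, 0, 0, 0]
    - [255, 16, 0, -1, 0, 0, 0]

```text
time: 19.05
ee_pos: [0.5104, -0.0525, 0.043]
eef_rot: [0.6, 0.376, -0.597, 0.376]
ft_force: [-5.6, 4.9, 21.0]
width: 0.0537
```

Run:
```python
from h import *
s=snap("w13");plan2((.5093,-.053,.043),-115.6);print(s["ft_force"],s["torque"]);crop("pics/w13.png","pics/w13s.png",165,90,190,200,3.5)
c=load("w13");z=s["ee_pos"][2]+.015
Rm=R.from_quat(s["eef_rot"]).as_matrix()
```

```text
19.05 [ 0.5104 -0.0525  0.043 ] [ 0.003  0.004  0.     0.002 -0.007 -0.004  0.006]
shift [-0.  -0.8  0.9] turn [-0.0027 -0.0039 -0.0015]
[-5.57698718  4.86852009 20.9580463 ] [1.48124147 1.32718908 0.20085854]
```

View pics/w13s.png

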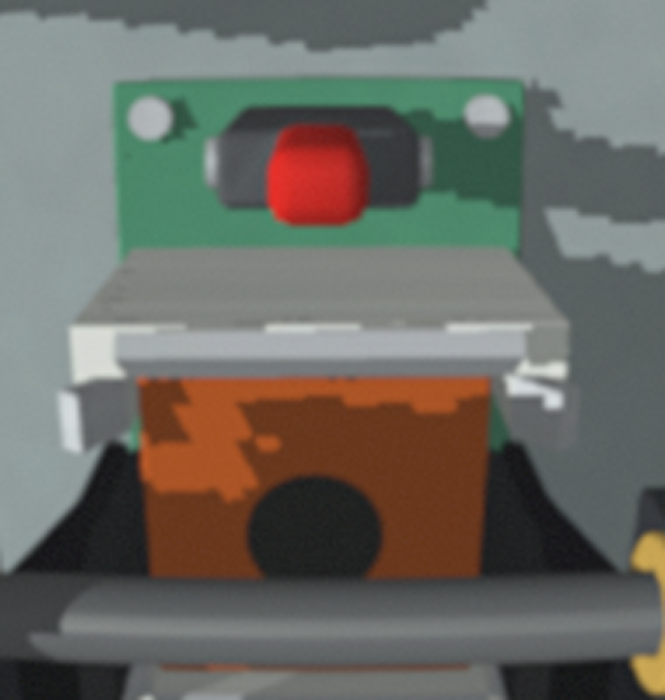

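>>> arm_command:
  targets:
    - [255, -3, -0.5, 0.3, 0, 0, 0]
    - [255, -6, -1.5, 0.6, 0, 0, 0]
    - [255, -6, -1.8, 0.6, 0, 0, 0]
    - [255, -6, -1.8, 0.6, 0, 0, 0]

```text
time: 19.5
ee_pos: [0.5072, -0.0533, 0.0475]
eef_rot: [0.599, 0.376, -0.598, 0.376]
ft_force: [-0.6, -0.2, -1.0]
width: 0.0539
```

Run:
```python
from h import *
s=snap("w14");plan2((.5093,-.053,.043),-115.6);print(s["ft_force"],s["torque"],R.from_quat(s["eef_rot"]).as_matrix().round(4));crop("pics/w14.png","pics/w14s.png",165,90,190,200,3.5)
```

```text
19.5 [ 0.5072 -0.0533  0.0475] [ 0.002  0.003 -0.     0.001 -0.001 -0.     0.001]
shift [ 4.4  1.7 -1.2] turn [-0.0034 -0.001  -0.0008]
[-0.56468506 -0.16229166 -1.03778936] [ 0.02452902  0.15365136 -0.00268122] [[ 1.200e-03  9.004e-01 -4.351e-01]
 [ 6.000e-04 -4.351e-01 -9.004e-01]
 [-1.000e+00  9.000e-04 -1.100e-03]]
```

View pics/w14s.png

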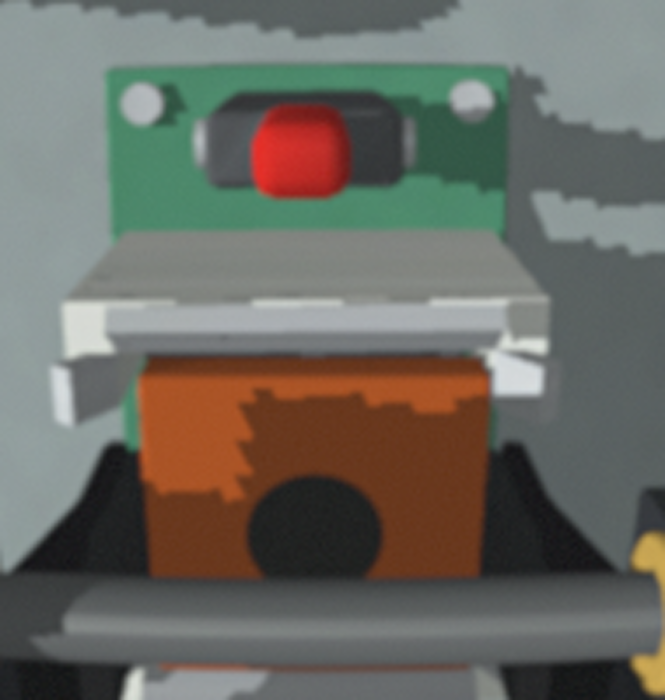

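Run:
```python
from h import *
c=load("w14");st=json.load(open("pics/w14.json"));o=(165,90);s=3.5
P=np.array([[70,40,6],[70,-40,6],[37,-38,68],[37,38,68]])/1e3
Q=(.5093,-.053,np.radians(-25.6))
print(((proj(c,local(P,*Q))-o+.5)*s-.5).round(0).tolist())
Rm=R.from_quat(st["eef_rot"]).as_matrix()
def rel(p,z):
    w=toz(c,uv([p],o,s),z)[0];t=Rm.T@(w-st["ee_pos"])*1e3
    j=R.from_euler('z',-Q[2]).apply(w-np.array([Q[0],Q[1],0]))*1e3
    print(p,"tool",t.round(1),"jig",j.round(1))
for p in((141,378),(489,376)): rel(p,st["ee_pos"][2]+.015)
for p in((141,360),(489,357)): rel(p,st["ee_pos"][2]+.005)
for p in((108,68),(508,66)): rel(p,.006)
for p in((65,300),(548,297)): rel(p,.068)
```

```text
[[102.0, 69.0], [509.0, 67.0], [566.0, 315.0], [41.0, 316.0]]
(141, 378) tool [-14.9  27.3 -25.9] jig [25.6 24.7 62.5]
(489, 376) tool [-15.   27.7  26.8] jig [ 25.8 -28.1  62.5]
(141, 360) tool [ -4.9  26.9 -27.5] jig [25.2 26.3 52.5]
(489, 357) tool [-5.  27.4 28.4] jig [ 25.6 -29.7  52.5]
(108, 68) tool [ 41.6  71.7 -40.2] jig [70.1 38.8  6. ]
(508, 66) tool [41.5 72.1 38.4] jig [ 70.2 -39.7   6. ]
(65, 300) tool [-20.4  41.1 -35.6] jig [39.4 34.2 68. ]
(548, 297) tool [-20.5  41.6  33.9] jig [ 39.7 -35.2  68. ]
```

Run:
```python
from h import *
def dist(n,a,b,o,s,z):
    c=load(n);P=toz(c,uv([a,b],o,s),z);return round(np.linalg.norm(P[1]-P[0])*1e3,2)
print("w8 hole",dist("w8",(237,287),(332,287),(195,110),5,.02))
print("w9 hole",dist("w9",(292,400),(440,400),(165,140),4,.02),"edge",dist("w9",(178,240),(556,240),(165,140),4,.02))
for h in(.011,.015):
  print(h,"w14 hole",dist("w14",(247,535),(382,535),(165,90),3.5,.0475+h),"edge",dist("w14",(140,378),(490,376),(165,90),3.5,.0475+h))
crop("pics/w10.png","pics/w10s.png",190,180,130,90,6)
crop("pics/w14.png","pics/w14t.png",190,180,130,90,6)
```

```text
w8 hole 21.08
w9 hole 21.67 edge 52.86
0.011 w14 hole 22.14 edge 54.48
0.015 w14 hole 21.56 edge 53.04
```

View pics/w10s.png

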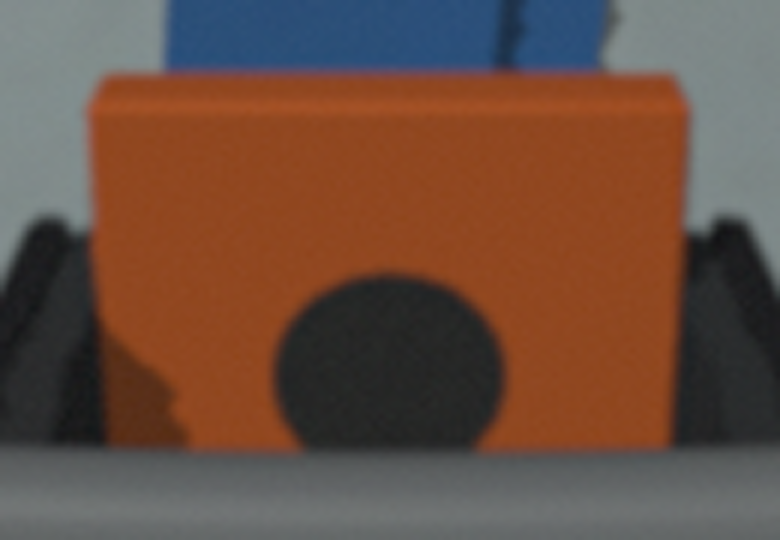

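View pics/w14t.png

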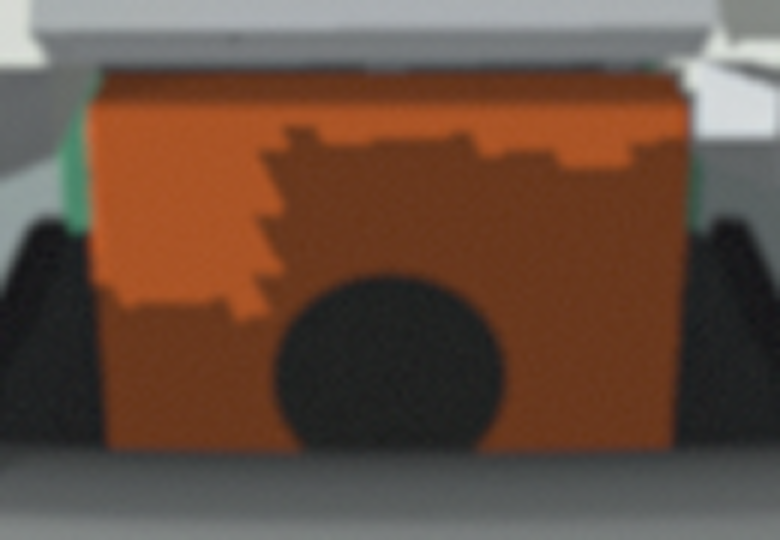

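>>> arm_command:
  targets:
    - [255, 0, 0.6, -1, 0, 0, 0]
    - [255, 0, 1, -1, 0, 0, 0]
    - [255, 1, 1, -1, 0, 0, 0]
    - [255, 2, 1, -1, 0, 0, 0]
    - [255, 3, 1, -1, 0, 0, 0]
    - [255, 3, 1, -1, 0, 0, 0]

```text
time: 20.15
ee_pos: [0.5087, -0.0529, 0.0445]
eef_rot: [0.599, 0.376, -0.599, 0.376]
ft_force: [0.4, -0.5, 0.3]
width: 0.0537
```

>>> arm_command:
  targets:
    - [255, 0.7, 0, 0, 0, 0, 0]
    - [255, 1.4, 0, 0, 0, 0, 0]
    - [255, 1.4, 0, 0, 0, 0, 0]

```text
time: 20.45
ee_pos: [0.5091, -0.0527, 0.0438]
eef_rot: [0.6, 0.376, -0.598, 0.376]
ft_force: [-2.9, -0.0, 8.6]
width: 0.0536
```

>>> arm_command:
  targets:
    - [255, 0, 0, 0, 0, 0, 0]
    - [60, -0.3, 0, 0, 0, 0, 0]
    - [60, -0.3, 0, 0, 0, 0, 0]
    - [60, -0.3, 0, 0, 0, 0, 0]
    - [60, -0.3, 0, 0, 0, 0, 0]

```text
time: 20.95
ee_pos: [0.5086, -0.0529, 0.0434]
eef_rot: [0.599, 0.376, -0.599, 0.376]
ft_force: [0.9, -0.3, -0.5]
width: 0.0657
```

>>> arm_command:
  targets:
    - [60, -10, 0, 0, 0, 0, 0]
    - [60, -30, 0, 0, 0, 0, 0]
    - [60, -60, 0, 0, 0, 0, 0]
    - [60, -90, 0, 0, 0, 0, 0]
    - [0, -110, 0, 0, 0, 0, 0]
    - [0, -122, 0, 0, 0, 0, 0]
    - [0, -124, 0, 0, 0, 0, 0]
    - [0, -124, 0, 0, 0, 0, 0]

```text
time: 21.75
ee_pos: [0.5084, -0.0528, 0.1672]
eef_rot: [0.599, 0.376, -0.598, 0.376]
ft_force: [-0.4, -0.7, 0.4]
width: 0.0856
```

Run:
```python
from h import *
s=snap("w15");print(s["ft_force"],s["width"]);crop("pics/w15.png","pics/w15j.png",205,95,100,140,5.5)
im=camera("scene");cv2.imwrite("pics/scene1.png",im[:,:,::-1]);crop("pics/scene1.png","pics/scene1j.png",200,130,110,90,7)
```

```text
21.75 [ 0.5084 -0.0528  0.1672] [ 0.002  0.016 -0.004  0.017 -0.004 -0.008  0.003]
[-0.40537249 -0.74860349  0.35895484] 0.08556616337488428
```

View pics/w15j.png

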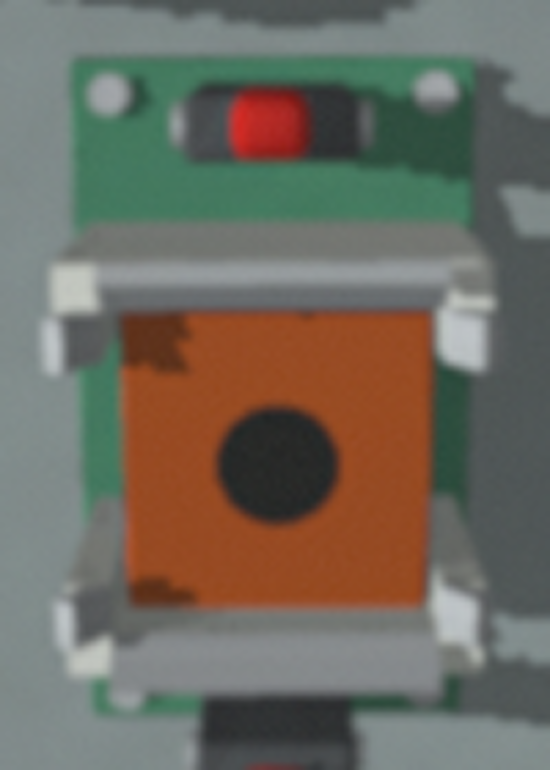

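View pics/scene1j.png

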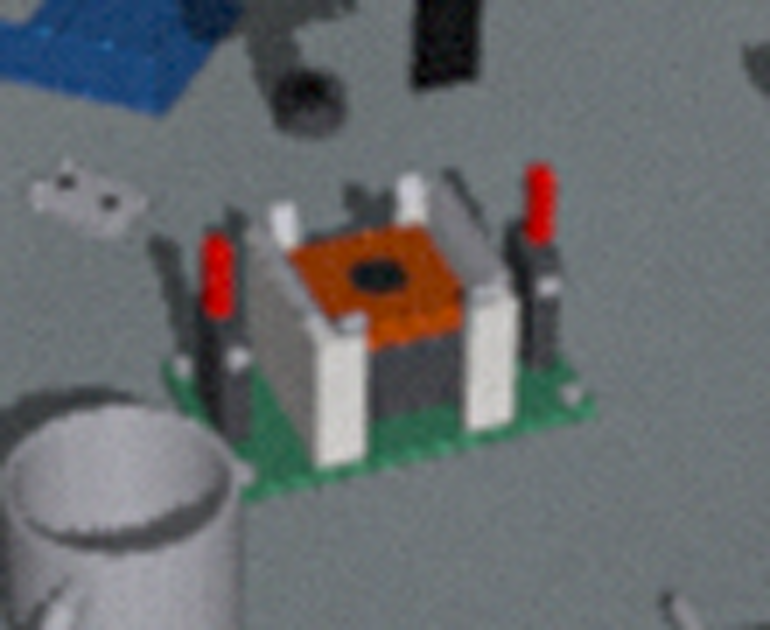

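Run:
```python
from h import *
c=cam("scene");o=(200,130);s=7
Q=(.5091,-.053,np.radians(-25.6))
im=cv2.imread("pics/scene1.png")[130:220,200:310];im=cv2.resize(im,None,fx=s,fy=s,interpolation=cv2.INTER_CUBIC)
def poly(L,col):
    p=((proj(c,local(np.array(L)/1e3,*Q))-o+.5)*s-.5).astype(int);cv2.polylines(im,[p],True,col,1)
poly(box(140,80,6),(0,0,255));poly(box(54,54,14),(0,255,255));poly(box(54,54,44),(255,0,255));poly(box(54,54,54),(255,255,0));poly(box(69.2,69.2,68),(0,255,0))
cv2.imwrite("pics/scene1o.png",im)
w=load("w15")
for z in(.054,.058):
    P=toz(w,uv([(217,465),(339,465),(122,330),(434,330)],(205,95),5.5),z);print(z,np.linalg.norm(P[1]-P[0]),np.linalg.norm(P[3]-P[2]),(P[0]+P[1])/2)
```

```text
0.054 0.02138198006429722 0.05366321191276237 [ 0.5090989  -0.05429081  0.054     ]
0.058 0.02107176039143671 0.05288464117262682 [ 0.51011963 -0.05477411  0.058     ]
```

View pics/scene1o.png

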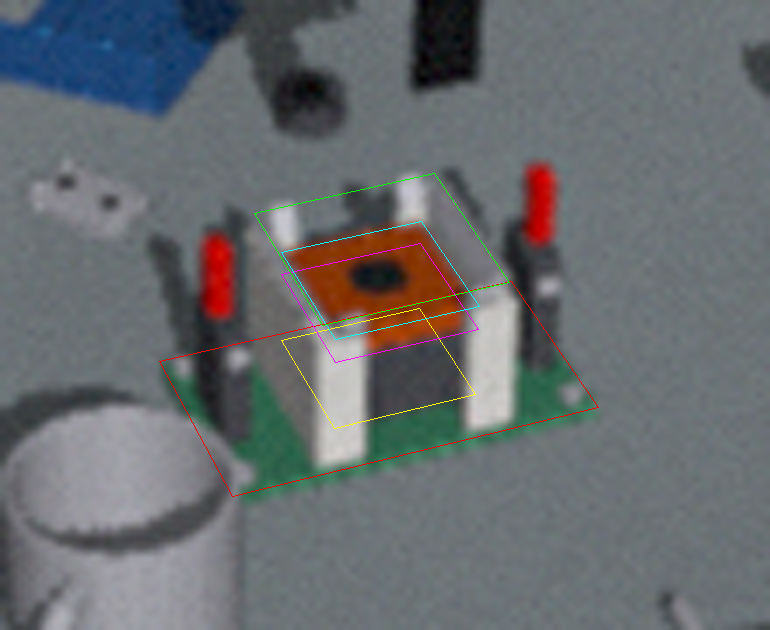

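>>> arm_command:
  targets:
    - [255, 20, 0, 0, 0, 0, 0]
    - [255, 50, 0, 0, 0, 0, 0]
    - [255, 75, 0, 0, 0, 0, 0]
    - [255, 90, 0, 0, 0, 0, 0]
    - [255, 98, 0, 0, 0, 0, 0]
    - [255, 103, 0, 0, 0, 0, 0]
    - [255, 105, 0, 0, 0, 0, 0]
    - [255, 105, 0, 0, 0, 0, 0]
    - [255, 105, 0, 0, 0, 0, 0]
    - [255, 105, 0, 0, 0, 0, 0]

```text
time: 22.85
ee_pos: [0.509, -0.0528, 0.0631]
eef_rot: [0.6, 0.376, -0.598, 0.376]
ft_force: [-0.4, 0.1, 0.1]
width: 0.0151
```

>>> arm_command:
  targets:
    - [255, 1.2, 0, 0, 0, 0, 0]
    - [255, 2.4, 0, 0, 0, 0, 0]
    - [255, 3.5, 0, 0, 0, 0, 0]

```text
time: 23.15
ee_pos: [0.5087, -0.0529, 0.059]
eef_rot: [0.6, 0.376, -0.598, 0.376]
ft_force: [-0.8, 0.0, 0.4]
width: 0.0008
```

>>> arm_command:
  targets:
    - [255, 1, 0, 0, 0, 0, 0]
    - [255, 2, 0, 0, 0, 0, 0]
    - [255, 2, 0, 0, 0, 0, 0]

```text
time: 23.45
ee_pos: [0.5085, -0.0529, 0.0568]
eef_rot: [0.599, 0.376, -0.599, 0.376]
ft_force: [-0.4, 0.4, -0.1]
width: 0.0003
```

>>> arm_command:
  targets:
    - [255, 1, 0, 0, 0, 0, 0]
    - [255, 2, 0, 0, 0, 0, 0]
    - [255, 2, 0, 0, 0, 0, 0]

```text
time: 23.75
ee_pos: [0.5086, -0.0529, 0.0549]
eef_rot: [0.599, 0.376, -0.599, 0.376]
ft_force: [0.0, -0.1, -0.3]
width: 0.0005
```

>>> arm_command:
  targets:
    - [255, 0.7, 0, 0, 0, 0, 0]
    - [255, 1.4, 0, 0, 0, 0, 0]
    - [255, 2, 0, 0, 0, 0, 0]

```text
time: 24.05
ee_pos: [0.5089, -0.0529, 0.0543]
eef_rot: [0.6, 0.376, -0.598, 0.375]
ft_force: [-11.3, 2.0, 30.0]
width: 0.0004
```

>>> arm_command:
  targets:
    - [255, -5, 0, 0, 0, 0, 0]
    - [255, -30, 0, 0, 0, 0, 0]
    - [200, -70, 0, 0, 0, 0, 0]
    - [100, -115, 0, 0, 0, 0, 0]
    - [0, -160, 0, 0, 0, 0, 0]
    - [0, -200, 0, 0, 0, 0, 0]
    - [0, -215, 0, 0, 0, 0, 0]
    - [0, -215, 0, 0, 0, 0, 0]

```text
time: 24.85
ee_pos: [0.5095, -0.0531, 0.2703]
eef_rot: [0.601, 0.375, -0.597, 0.376]
ft_force: [-0.3, -0.2, -1.0]
width: 0.0408
```

Run:
```python
from h import *
s=snap("w16");print(s["ft_force"],s["width"])
c=cam("top");print("cap",toz(c,uv([(403,508)],(120,150),4.4),.185))
c=cam("scene");print("cap scene",toz(c,[(351,134)],.185))
crop("pics/scene0.png","pics/scb.png",310,110,140,180,4)
```

```text
24.85 [ 0.5095 -0.0531  0.2703] [ 0.004  0.033 -0.003  0.067 -0.013 -0.04   0.01 ]
[-0.33740267 -0.1982262  -1.00772055] 0.040831788528395745
cap [[0.37818936 0.12548204 0.185     ]]
cap scene [[0.38679665 0.13093989 0.185     ]]
```

View pics/w16.png

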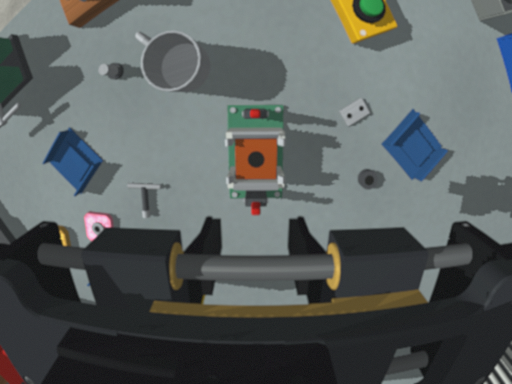

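View pics/scb.png

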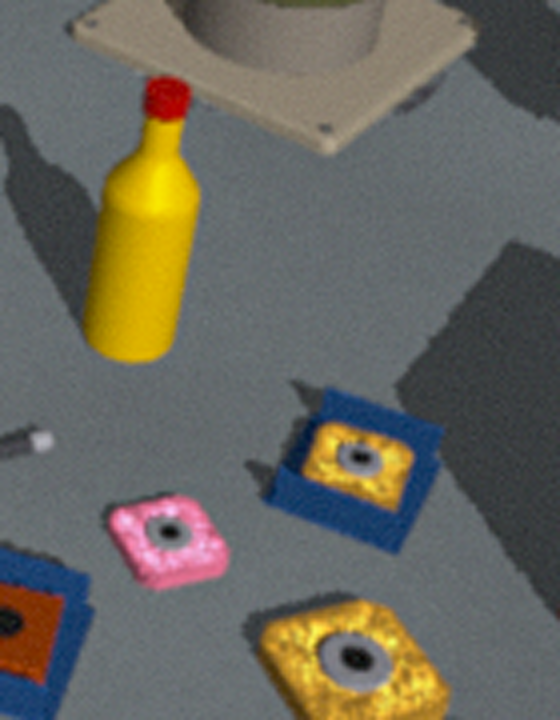

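Run:
```python
from h import *
c=cam("top")
for z in(0,.1,.15,.2): print(z,toz(c,[(117,252),(119,318)],z).round(3).tolist())
sc=cam("scene")
for z in(0,.1,.15,.2): print(z,toz(sc,[(454,262),(497,176)],z).round(3).tolist())
# disc in holder
P=toz(c,uv([(170,471)],(120,150),4.4),.023);print("disc",P, toz(sc,[(310+361/4,110+456/4)],.023))
plan2((P[0][0],P[0][1],.25),-78.5)
```

```text
0 [[0.414, 0.432, 0.0], [0.218, 0.417, 0.0]]
0.1 [[0.413, 0.399, 0.1], [0.233, 0.386, 0.1]]
0.15 [[0.413, 0.383, 0.15], [0.24, 0.37, 0.15]]
0.2 [[0.412, 0.366, 0.2], [0.248, 0.354, 0.2]]
0 [[0.397, 0.437, 0.0], [0.028, 0.383, 0.0]]
0.1 [[0.502, 0.458, 0.1], [0.18, 0.41, 0.1]]
0.15 [[0.555, 0.468, 0.15], [0.255, 0.424, 0.15]]
0.2 [[0.607, 0.478, 0.2], [0.331, 0.438, 0.2]]
disc [[0.39980573 0.30014765 0.023     ]] [[0.39701305 0.29974921 0.023     ]]
shift [  18.6 -251.8 -270.5] turn [-0.6508 -0.0016 -0.0028]
```

>>> arm_command:
  targets:
    - [0, 0, -15, -16, -0.07, 0, 0]
    - [0, 0, -42, -45, -0.17, 0, 0]
    - [0, 0, -72, -77, -0.27, 0, 0]
    - [0, 0, -102, -110, -0.37, 0, 0]
    - [0, 0, -132, -142, -0.46, 0, 0]
    - [0, 0, -162, -174, -0.54, 0, 0]
    - [0, 5, -192, -206, -0.6, 0, 0]
    - [0, 15, -220, -236, -0.64, 0, 0]
    - [0, 40, -242, -260, -0.65, 0, 0]
    - [0, 70, -252, -270, -0.65, 0, 0]

```text
time: 25.9
ee_pos: [0.3964, 0.3034, 0.1962]
eef_rot: [0.446, 0.549, -0.445, 0.549]
ft_force: [-0.0, 0.7, -0.5]
width: 0.0872
```

>>> arm_command:
  targets:
    - [0, 20, 0, 0, 0, 0, 0]
    - [0, 20, 0, 0, 0, 0, 0]
    - [0, 20, 0, 0, 0, 0, 0]

```text
time: 26.2
ee_pos: [0.3986, 0.2995, 0.1777]
eef_rot: [0.447, 0.547, -0.448, 0.548]
ft_force: [-0.5, 0.2, 0.7]
width: 0.0869
```

Run:
```python
from h import *
s=snap("w17");print(s["ft_force"],s["width"],s["joint_positions"].round(2));crop("pics/w17.png","pics/w17d.png",195,110,120,120,5)
```

```text
26.2 [0.3986 0.2995 0.1777] [ 0.007 -0.021  0.007 -0.03   0.001  0.003 -0.002]
[-0.52548229  0.16660697  0.69378231] 0.08687551809767102 [-1.16  0.08  0.44  1.87 -0.03  1.2  -2.07]
```

View pics/w17.png

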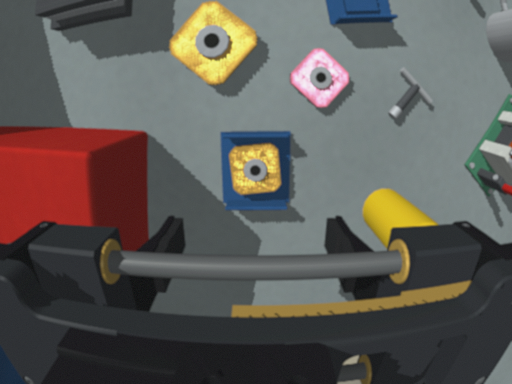

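View pics/w17d.png

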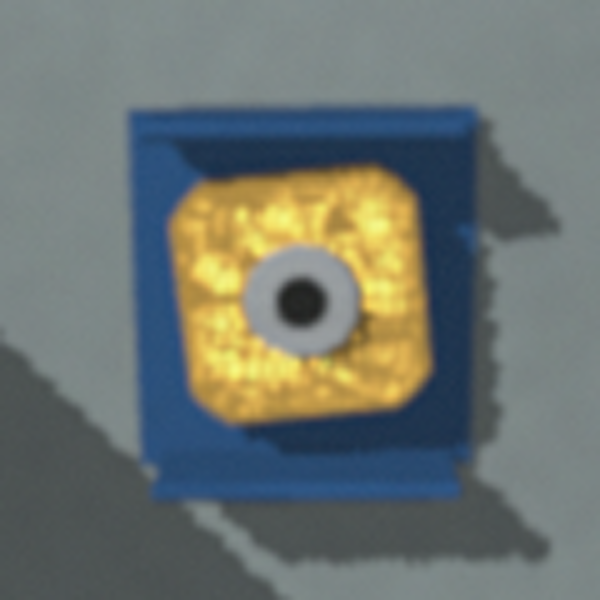

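Run:
```python
from h import *
c=load("w17");o=(195,110)
C=toz(c,uv([(302,301)],o,5),.023)[0];print(C)
def an(a,b):
    P=toz(c,uv([a,b],o,5),.02);d=P[1]-P[0];return round(np.degrees(np.arctan2(d[1],d[0]))%90,1),round(np.linalg.norm(d)*1e3,1)
print(an((235,424),(395,404)),an((172,232),(190,385)),an((416,205),(433,360)),an((205,178),(375,163)))
plan2((C[0],C[1],.014),-72.5)
```

```text
[0.39874861 0.29858142 0.023     ]
(np.float64(19.0), np.float64(36.6)) (np.float64(16.9), np.float64(35.4)) (np.float64(18.8), np.float64(35.7)) (np.float64(16.6), np.float64(37.1))
shift [164.6  -0.9   1.1] turn [-0.1055 -0.0002 -0.0017]
```

>>> arm_command:
  targets:
    - [0, 25, -0.9, 1.1, -0.11, 0, 0]
    - [0, 60, -0.9, 1.1, -0.11, 0, 0]
    - [0, 95, -0.9, 1.1, -0.11, 0, 0]
    - [0, 122, -0.9, 1.1, -0.11, 0, 0]
    - [0, 142, -0.9, 1.1, -0.11, 0, 0]
    - [0, 155, -0.9, 1.1, -0.11, 0, 0]
    - [0, 162, -0.9, 1.1, -0.11, 0, 0]
    - [0, 164, -0.9, 1.1, -0.11, 0, 0]
    - [0, 164, -0.9, 1.1, -0.11, 0, 0]
    - [0, 164, -0.9, 1.1, -0.11, 0, 0]

```text
time: 27.25
ee_pos: [0.3992, 0.2991, 0.015]
eef_rot: [0.418, 0.571, -0.416, 0.571]
ft_force: [-0.7, 0.1, 0.3]
width: 0.0868
```

Run:
```python
from h import *
s=snap("w18");crop("pics/w18.png","pics/w18d.png",165,140,190,170,4)
```

```text
27.25 [0.3992 0.2991 0.015 ] [-0.003  0.001 -0.     0.001  0.001 -0.002  0.001]
```

View pics/w18d.png

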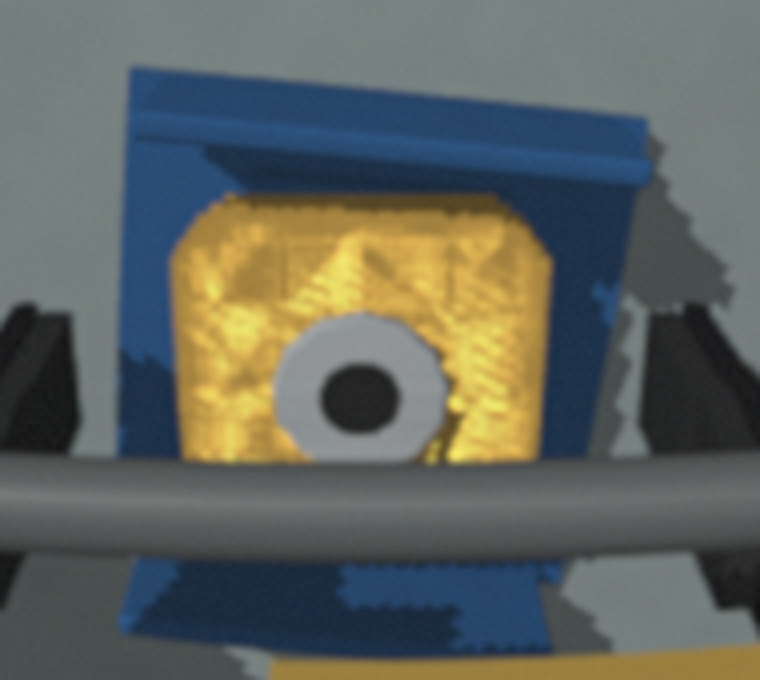

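Run:
```python
from h import *
c=load("w18");C=toz(c,uv([(360,398)],(165,140),4),.023)[0];print(C)
P=toz(c,uv([(230,210),(497,210)],(165,140),4),.02);d=P[1]-P[0];print(np.degrees(np.arctan2(d[1],d[0])),np.linalg.norm(d),P.mean(0))
plan2((C[0],C[1],.0055),-72.2)
```

```text
[0.39844676 0.29877012 0.023     ]
-72.21217460925062 0.03739674967038384 [0.42507516 0.30679796 0.02      ]
shift [ 9.4 -0.7  0.1] turn [-0.0009 -0.0009 -0.0026]
```

>>> arm_command:
  targets:
    - [0, 4, -0.7, 0, 0, 0, 0]
    - [0, 8, -0.7, 0, 0, 0, 0]
    - [0, 9.4, -0.7, 0, 0, 0, 0]
    - [150, 9.4, -0.7, 0, 0, 0, 0]
    - [255, 9.4, -0.7, 0, 0, 0, 0]
    - [255, 9.4, -0.7, 0, 0, 0, 0]
    - [255, 9.4, -0.7, 0, 0, 0, 0]
    - [255, 9.4, -0.7, 0, 0, 0, 0]
    - [255, 9.4, -0.7, 0, 0, 0, 0]
    - [255, 9.4, -0.7, 0, 0, 0, 0]
  newtons: 40

```text
time: 28.3
ee_pos: [0.3981, 0.2985, 0.0047]
eef_rot: [0.417, 0.571, -0.416, 0.571]
ft_force: [-0.2, -0.5, -0.2]
width: 0.0538
```

>>> arm_command:
  targets:
    - [255, -4, 0, 0, 0, 0, 0]
    - [255, -12, 0, 0, 0, 0, 0]
    - [255, -25, 0, 0, 0, 0, 0]
    - [255, -50, 0, 0, 0, 0, 0]
    - [255, -85, 0, 0, 0, 0, 0]
    - [255, -125, 0, 0, 0, 0, 0]
    - [255, -170, 0, 0, 0, 0, 0]
    - [255, -215, 0, 0, 0, 0, 0]
    - [255, -245, 0, 0, 0, 0, 0]
    - [255, -255, 0, 0, 0, 0, 0]

```text
time: 29.3
ee_pos: [0.3987, 0.2987, 0.264]
eef_rot: [0.42, 0.571, -0.414, 0.571]
ft_force: [0.6, 0.7, -2.1]
width: 0.0537
```

Run:
```python
from h import *
s=snap("w19");print(s["ft_force"],s["width"]);crop("pics/w19.png","pics/w19d.png",165,140,190,170,4)
plan2((.5092,-.0532,.26),-115.6)
```

```text
29.3 [0.3987 0.2987 0.264 ] [-0.007 -0.014 -0.008 -0.09   0.013  0.157 -0.013]
[ 0.58129479  0.67525311 -2.0702911 ] 0.053722335541902005
shift [  2.3  -1.8 368.9] turn [ 0.7561 -0.0051 -0.0043]
```

View pics/w19d.png

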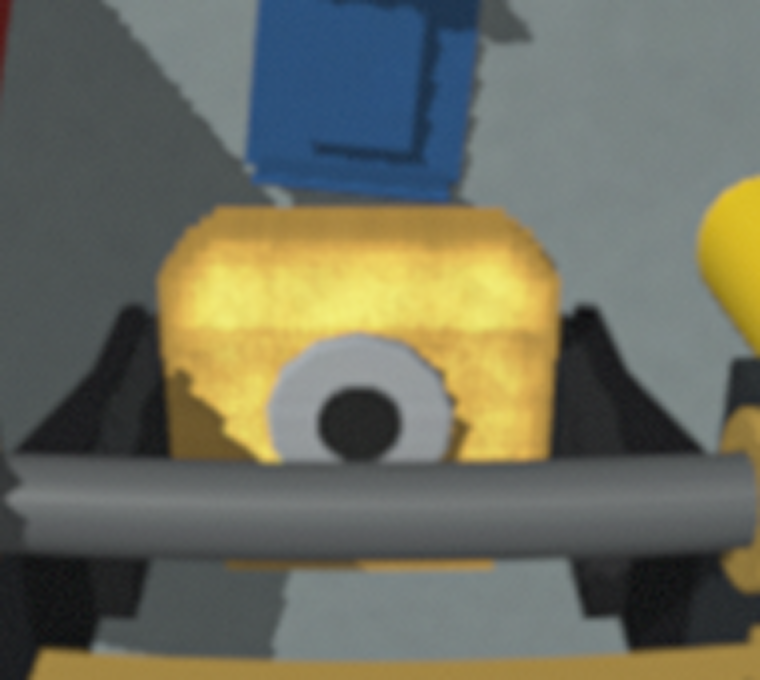

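>>> arm_command:
  targets:
    - [255, 0, 0, 15, 0.05, 0, 0]
    - [255, 0, -1, 45, 0.14, 0, 0]
    - [255, 1, -1, 88, 0.25, 0, 0]
    - [255, 1, -1, 132, 0.36, 0, 0]
    - [255, 2, -1, 176, 0.46, 0, 0]
    - [255, 2, -2, 220, 0.56, 0, 0]
    - [255, 2, -2, 264, 0.64, 0, 0]
    - [255, 10, -2, 308, 0.71, -0.002, -0.002]
    - [255, 35, -2, 345, 0.75, -0.005, -0.004]
    - [255, 65, -2, 367, 0.756, -0.005, -0.004]

```text
time: 30.35
ee_pos: [0.5072, -0.0564, 0.1932]
eef_rot: [-0.598, -0.374, 0.601, -0.376]
ft_force: [0.3, 2.1, -2.1]
width: 0.0534
```

>>> arm_command:
  targets:
    - [255, 25, 0, 0, 0, 0, 0]
    - [255, 40, 0, 0, 0, 0, 0]
    - [255, 45, 0, 0, 0, 0, 0]
    - [255, 45, 0, 0, 0, 0, 0]
    - [255, 45, 0, 0, 0, 0, 0]

```text
time: 30.85
ee_pos: [0.5075, -0.0523, 0.1499]
eef_rot: [-0.597, -0.376, 0.6, -0.377]
ft_force: [1.1, 0.1, -1.5]
width: 0.0536
```

Run:
```python
from h import *
s=snap("w20");print(s["ft_force"],s["width"]);crop("pics/w20.png","pics/w20d.png",165,90,190,200,3.5)
c=load("w20");Rm=R.from_quat(s["eef_rot"]).as_matrix()
plan2((.5092,-.0532,.08),-115.6)
c2=load("w19");st=json.load(open("pics/w19.json"))
Rm=R.from_quat(st["eef_rot"]).as_matrix()
for h,p in((.018,(360,425)),(.015,(215,240)),(.015,(505,240))): print(Rm.T@(toz(c2,uv([p],(165,140),4),st["ee_pos"][2]+h)[0]-st["ee_pos"])*1e3)
```

```text
30.85 [ 0.5075 -0.0523  0.1499] [-0.007 -0.008 -0.002 -0.012 -0.002 -0.     0.003]
[ 1.06408085  0.14262953 -1.50721515] 0.05359897673547004
shift [70.2  1.7  0.1] turn [0.0001 0.0043 0.0002]
[-18.00026521   0.28163678   0.45008254]
[-14.7657427   26.16763001 -18.78213774]
[-14.90118576  26.22939786  19.63505831]
```

View pics/w20d.png

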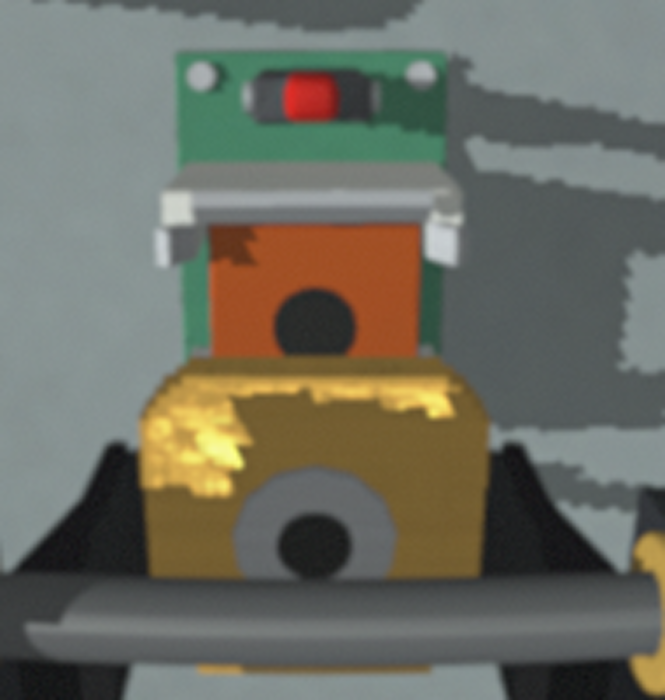

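>>> arm_command:
  targets:
    - [255, 12, 1, 0, 0, 0.004, 0]
    - [255, 30, 1.7, 0, 0, 0.004, 0]
    - [255, 50, 1.7, 0, 0, 0.004, 0]
    - [255, 66, 1.7, 0, 0, 0.004, 0]
    - [255, 76, 1.7, 0, 0, 0.004, 0]
    - [255, 81, 1.7, 0, 0, 0.004, 0]
    - [255, 82, 1.7, 0, 0, 0.004, 0]
    - [255, 82, 1.7, 0, 0, 0.004, 0]
    - [255, 82, 1.7, 0, 0, 0.004, 0]

```text
time: 31.8
ee_pos: [0.5094, -0.0531, 0.0682]
eef_rot: [-0.598, -0.377, 0.598, -0.377]
ft_force: [0.7, 0.0, -1.7]
width: 0.0535
```

Run:
```python
from h import *
s=snap("w21");print(s["ft_force"],s["width"])
plan2((.5091,-.0532,.055),-115.6)
```

```text
31.8 [ 0.5094 -0.0531  0.0682] [-0.002 -0.002  0.001 -0.    -0.001 -0.    -0.   ]
[ 0.67148887  0.01557683 -1.69914308] 0.05350277634934905
shift [13.2 -0.2  0.3] turn [0.0007 0.0002 0.    ]
```

>>> arm_command:
  targets:
    - [255, 3, 0, 0, 0, 0, 0]
    - [255, 6, 0, 0, 0, 0, 0]
    - [255, 9, 0, 0, 0, 0, 0]
    - [255, 11, 0, 0, 0, 0, 0]
    - [255, 12.5, 0, 0, 0, 0, 0]
    - [255, 13, 0, 0, 0, 0, 0]

```text
time: 32.45
ee_pos: [0.5088, -0.0531, 0.0544]
eef_rot: [-0.598, -0.377, 0.599, -0.377]
ft_force: [-0.2, 0.7, -0.8]
width: 0.0537
```

>>> arm_command:
  targets:
    - [255, 0.6, 0, 0, 0, 0, 0]
    - [255, 1.2, 0, 0, 0, 0, 0]
    - [255, 1.6, 0, 0, 0, 0, 0]

```text
time: 32.75
ee_pos: [0.5091, -0.0533, 0.0533]
eef_rot: [-0.598, -0.377, 0.599, -0.377]
ft_force: [-1.6, -1.1, 5.8]
width: 0.0536
```

Run:
```python
from h import *
def D(n,a,b,o,s,zs):
    c=load(n)
    for z in zs:
        P=toz(c,uv([a,b],o,s),z);print(n,round(z,4),round(np.linalg.norm(P[1]-P[0])*1e3,2))
st=lambda n:json.load(open(f"pics/{n}.json"))["ee_pos"][2]
D("w17",(243,301),(361,301),(195,110),5,[.018,.023])
D("w18",(273,398),(448,398),(165,140),4,[.018,.023])
D("w19",(269,424),(453,424),(165,140),4,[st("w19")+.0135,st("w19")+.018])
D("w20",(234,540),(397,540),(165,90),3.5,[st("w20")+.0135,st("w20")+.018])
```

```text
w17 0.018 26.36
w17 0.023 25.95
w18 0.018 26.31
w18 0.023 25.49
w19 0.2775 26.12
w19 0.282 25.33
w20 0.1634 26.38
w20 0.1679 25.58
```

>>> arm_command:
  targets:
    - [255, 0.3, 0, 0, 0, 0, 0]
    - [255, 0, 0, 0, 0, 0, 0]
    - [60, 0, 0, 0, 0, 0, 0]
    - [60, 0, 0, 0, 0, 0, 0]
    - [60, 0, 0, 0, 0, 0, 0]
    - [60, 0, 0, 0, 0, 0, 0]

```text
time: 33.35
ee_pos: [0.5089, -0.053, 0.053]
eef_rot: [-0.598, -0.377, 0.599, -0.377]
ft_force: [-0.0, -0.2, -0.7]
width: 0.0659
```

>>> arm_command:
  targets:
    - [60, -10, 0, 0, 0, 0, 0]
    - [60, -30, 0, 0, 0, 0, 0]
    - [60, -60, 0, 0, 0, 0, 0]
    - [60, -90, 0, 0, 0, 0, 0]
    - [150, -105, 0, 0, 0, 0, 0]
    - [255, -110, 0, 0, 0, 0, 0]
    - [255, -110, 0, 0, 0, 0, 0]
    - [255, -110, 0, 0, 0, 0, 0]

```text
time: 34.15
ee_pos: [0.5085, -0.0529, 0.1623]
eef_rot: [-0.597, -0.377, 0.599, -0.377]
ft_force: [0.0, -0.9, -0.4]
width: 0.0421
```

Run:
```python
from h import *
s=snap("w22");print(s["ft_force"],s["width"]);crop("pics/w22.png","pics/w22j.png",205,95,100,140,5.5)
im=camera("scene");cv2.imwrite("pics/scene2.png",im[:,:,::-1]);crop("pics/scene2.png","pics/scene2j.png",200,130,110,90,7)
```

```text
34.15 [ 0.5085 -0.0529  0.1623] [ 0.003  0.01  -0.002  0.007 -0.002 -0.001  0.002]
[ 4.09833385e-04 -9.29660238e-01 -4.31220608e-01] 0.04206406080200727
```

View pics/w22j.png

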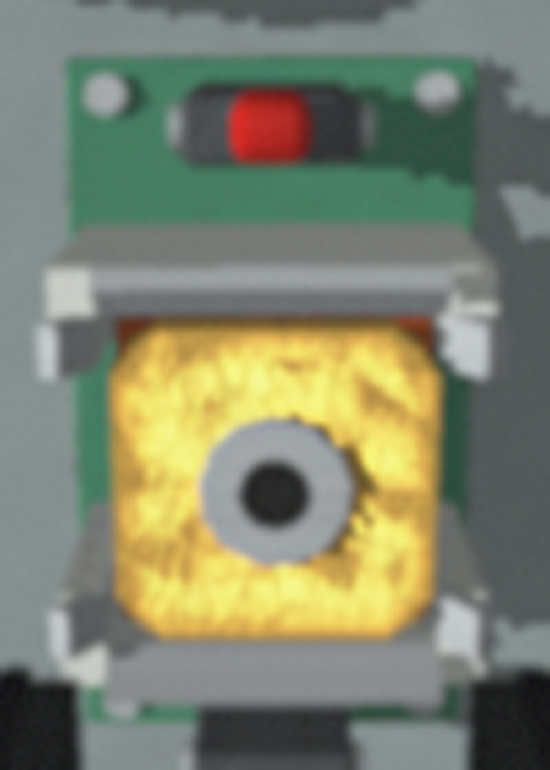

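View pics/scene2j.png

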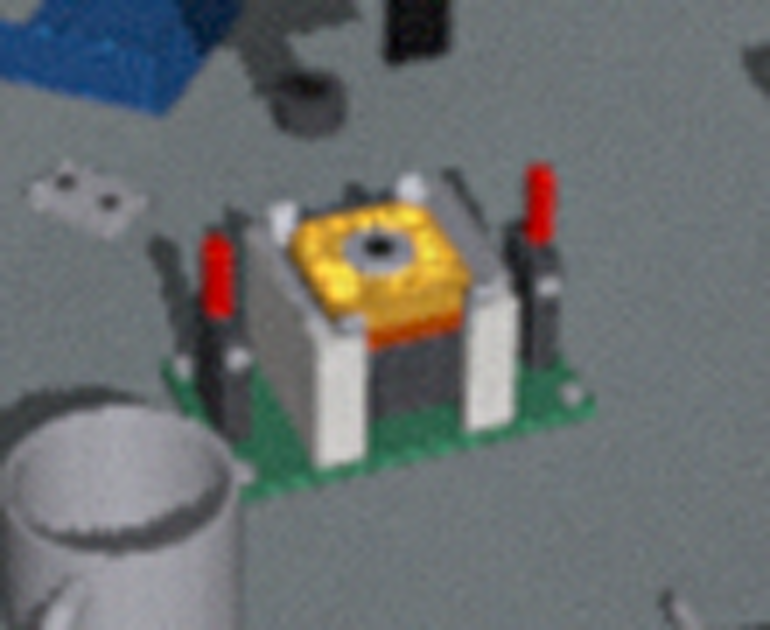

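Run:
```python
from h import *
w=load("w22")
for z in(.067,.072):
    P=toz(w,uv([(201,491),(355,491)],(205,95),5.5),z);print(z,np.linalg.norm(P[1]-P[0]),P.mean(0))
plan2((.509,-.053,.074),-115.6)
```

```text
0.067 0.025361468462109217 [ 0.50951357 -0.05473543  0.067     ]
0.072 0.024869170465721832 [ 0.51088758 -0.05536606  0.072     ]
shift [88.1  0.7 -0.5] turn [0.0005 0.002  0.0021]
```

>>> arm_command:
  targets:
    - [255, 15, 0, 0, 0, 0, 0]
    - [255, 40, 0, 0, 0, 0, 0]
    - [255, 62, 0, 0, 0, 0, 0]
    - [255, 77, 0, 0, 0, 0, 0]
    - [255, 85, 0, 0, 0, 0, 0]
    - [255, 87, 0, 0, 0, 0, 0]
    - [255, 87, 0, 0, 0, 0, 0]

```text
time: 34.95
ee_pos: [0.5091, -0.0532, 0.0763]
eef_rot: [-0.598, -0.377, 0.599, -0.377]
ft_force: [-0.2, 0.7, 0.2]
width: 0.0003
```

>>> arm_command:
  targets:
    - [255, 1.5, 0, 0, 0, 0, 0]
    - [255, 3, 0, 0, 0, 0, 0]
    - [255, 4.3, 0, 0, 0, 0, 0]
    - [255, 4.3, 0, 0, 0, 0, 0]

```text
time: 35.35
ee_pos: [0.5089, -0.053, 0.0717]
eef_rot: [-0.598, -0.377, 0.599, -0.377]
ft_force: [0.3, 1.0, 0.5]
width: 0.0004
```

>>> arm_command:
  targets:
    - [255, 1, 0, 0, 0, 0, 0]
    - [255, 2, 0, 0, 0, 0, 0]
    - [255, 2, 0, 0, 0, 0, 0]

```text
time: 35.65
ee_pos: [0.5088, -0.0531, 0.0696]
eef_rot: [-0.598, -0.377, 0.599, -0.377]
ft_force: [-0.6, 0.1, -0.5]
width: 0.0002
```

>>> arm_command:
  targets:
    - [255, 0.7, 0, 0, 0, 0, 0]
    - [255, 1.3, 0, 0, 0, 0, 0]
    - [255, 1.8, 0, 0, 0, 0, 0]

```text
time: 35.95
ee_pos: [0.5089, -0.0531, 0.0679]
eef_rot: [-0.598, -0.377, 0.599, -0.377]
ft_force: [0.3, -0.4, 0.4]
width: 0.0007
```

>>> arm_command:
  targets:
    - [255, 0.6, 0, 0, 0, 0, 0]
    - [255, 1.2, 0, 0, 0, 0, 0]
    - [255, 1.5, 0, 0, 0, 0, 0]

```text
time: 36.25
ee_pos: [0.509, -0.0531, 0.0674]
eef_rot: [-0.598, -0.377, 0.599, -0.377]
ft_force: [-8.1, 1.4, 20.5]
width: 0.0005
```

>>> arm_command:
  targets:
    - [255, -5, 0, 0, 0, 0, 0]
    - [255, -25, 0, 0, 0, 0, 0]
    - [255, -60, 0, 0, 0, 0, 0]
    - [255, -90, 0, 0, 0, 0, 0]
    - [255, -100, 0, 0, 0, 0, 0]

```text
time: 36.75
ee_pos: [0.5104, -0.0533, 0.1692]
eef_rot: [0.599, 0.376, -0.597, 0.377]
ft_force: [0.9, -0.6, 0.3]
width: 0.0003
```

Run:
```python
from h import *
c=cam("top");print(toz(c,uv([(566,139)],(240,150),5),.048))
plan2((.636,-.283,.17),-115.6)
plan2((.636,-.283,.17),-90)
```

```text
[[ 0.63686224 -0.28792881  0.048     ]]
shift [ -0.5 212.5 152.9] turn [ 0.0003 -0.0016 -0.0023]
shift [ -0.5 212.5 152.9] turn [-0.4465 -0.001  -0.0026]
```

>>> arm_command:
  targets:
    - [255, 0, 15, 11, 0, 0, 0]
    - [255, 0, 45, 32, -0.1, 0, 0]
    - [255, 0, 80, 58, -0.2, 0, 0]
    - [255, 0, 115, 83, -0.3, 0, 0]
    - [255, 0, 150, 108, -0.4, 0, 0]
    - [255, 0, 180, 130, -0.44, 0, 0]
    - [255, 0, 202, 146, -0.44, 0, 0]
    - [255, 0, 212, 153, -0.44, 0, 0]
    - [255, 0, 212, 153, -0.44, 0, 0]
    - [255, 0, 212, 153, -0.44, 0, 0]

```text
time: 37.75
ee_pos: [0.6339, -0.2822, 0.1655]
eef_rot: [-0.501, -0.499, 0.502, -0.498]
ft_force: [-0.2, 0.0, -0.4]
width: 0.0008
```

Run:
```python
from h import *
s=snap("w23");crop("pics/w23.png","pics/w23b.png",195,90,120,130,5)
```

```text
37.75 [ 0.6339 -0.2822  0.1655] [-0.023 -0.018 -0.003  0.007  0.001 -0.001 -0.001]
```

View pics/w23b.png

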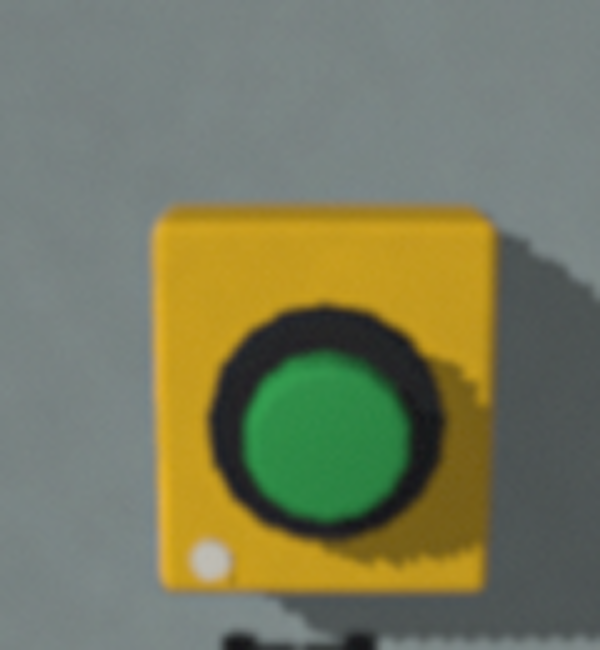

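Run:
```python
from h import *
w=load("w23")
for z in(.042,.047,.052):
    P=toz(w,uv([(243,440),(411,440)],(195,90),5),z);print(z,np.linalg.norm(P[1]-P[0]),P.mean(0).round(4))
C=toz(w,uv([(327,439)],(195,90),5),.047)[0]
plan2((C[0],C[1],.06),-90.4)
```

```text
0.042 0.033578934856597645 [ 0.6333 -0.288   0.042 ]
0.047 0.03299130580748063 [ 0.6347 -0.2879  0.047 ]
0.052 0.03240367675836351 [ 0.6361 -0.2878  0.052 ]
shift [105.8   1.1   6.4] turn [ 0.0014 -0.0004  0.0018]
```

>>> arm_command:
  targets:
    - [255, 15, 1, 4, 0, 0, 0]
    - [255, 40, 1.5, 6.4, 0, 0, 0]
    - [255, 65, 1.5, 6.4, 0, 0, 0]
    - [255, 85, 1.5, 6.4, 0, 0, 0]
    - [255, 96, 1.5, 6.4, 0, 0, 0]
    - [255, 102, 1.5, 6.4, 0, 0, 0]
    - [255, 104, 1.5, 6.4, 0, 0, 0]

```text
time: 38.5
ee_pos: [0.6356, -0.2887, 0.0621]
eef_rot: [-0.501, -0.499, 0.502, -0.498]
ft_force: [0.4, -1.1, 0.1]
width: 0.0003
```

>>> arm_command:
  targets:
    - [255, 2, 0, 0, 0, 0, 0]
    - [255, 4, 0, 0, 0, 0, 0]
    - [255, 6, 0, 0, 0, 0, 0]
    - [255, 8, 0, 0, 0, 0, 0]
    - [255, 10, 0, 0, 0, 0, 0]

```text
time: 39.0
ee_pos: [0.6359, -0.2892, 0.0528]
eef_rot: [-0.501, -0.498, 0.502, -0.499]
ft_force: [-0.1, 0.4, 3.8]
width: 0.0003
```

Button contact (3.8 N); continue to the bottom stop.

>>> arm_command:
  targets:
    - [255, 1, 0, 0, 0, 0, 0]
    - [255, 2, 0, 0, 0, 0, 0]
    - [255, 3, 0, 0, 0, 0, 0]

```text
time: 39.3
ee_pos: [0.636, -0.2892, 0.0504]
eef_rot: [-0.501, -0.498, 0.502, -0.499]
ft_force: [-2.8, 2.6, 16.5]
width: 0.0005
```

>>> arm_command:
  targets:
    - [255, 1, 0, 0, 0, 0, 0]
    - [255, 2, 0, 0, 0, 0, 0]
    - [255, 2, 0, 0, 0, 0, 0]

```text
time: 39.6
ee_pos: [0.636, -0.2892, 0.0502]
eef_rot: [0.502, 0.498, -0.501, 0.499]
ft_force: [-7.4, 4.2, 24.4]
width: 0.0004
```

>>> arm_command:
  targets:
    - [255, -5, 0, 0, 0, 0, 0]
    - [255, -15, 0, 0, 0, 0, 0]
    - [255, -40, 0, 0, 0, 0, 0]
    - [255, -75, 0, 0, 0, 0, 0]
    - [255, -110, 0, 0, 0, 0, 0]
    - [255, -140, -20, 0, 0, 0, 0]
    - [255, -160, -50, 0, 0, 0, 0]
    - [255, -160, -60, 0, 0, 0, 0]
    - [255, -160, -60, 0, 0, 0, 0]
    - [255, -160, -60, 0, 0, 0, 0]

```text
time: 40.6
ee_pos: [0.5762, -0.2875, 0.2064]
eef_rot: [-0.501, -0.499, 0.502, -0.498]
ft_force: [0.3, -0.2, -0.4]
width: 0.0007
```

Run:
```python
from h import *
s=snap("w24");print(s["ft_force"])
for n in("scene","top"):
    im=camera(n);cv2.imwrite(f"pics/{n}3.png",im[:,:,::-1])
crop("pics/scene3.png","pics/scene3j.png",130,120,180,110,4.4)
```

```text
40.6 [ 0.5762 -0.2875  0.2064] [ 0.002  0.022 -0.011 -0.013 -0.001  0.001 -0.001]
[ 0.34764926 -0.17612448 -0.39351426]
```

View pics/w24.png

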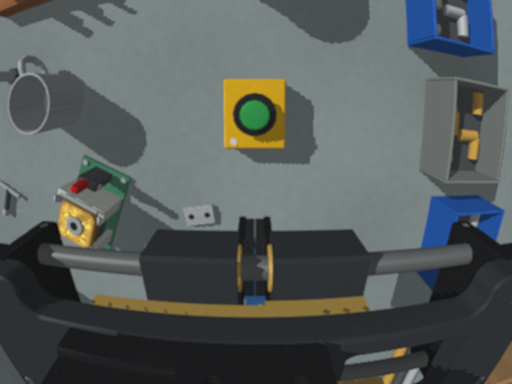

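View pics/scene3j.png

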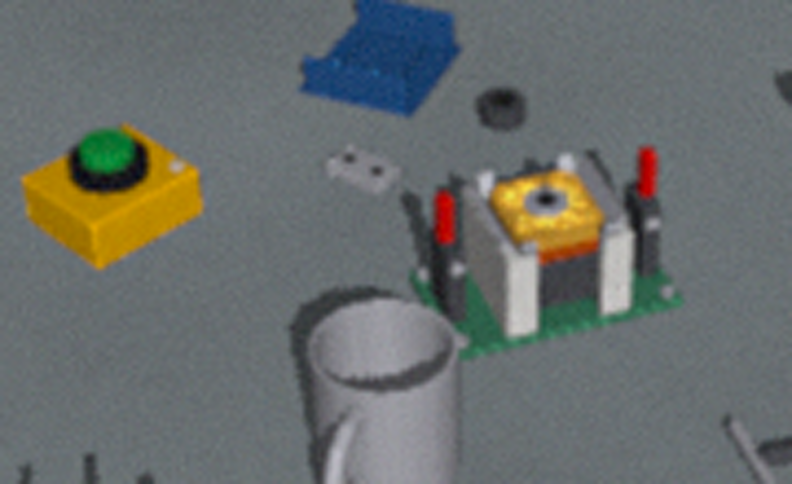

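View pics/top3.png

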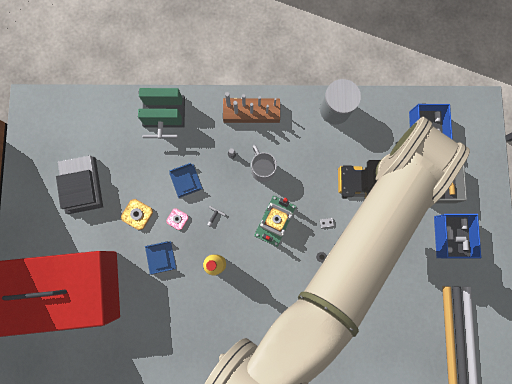

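```bash
python3 -c "
from bench import *
print(close_job())"
```

```text
the job is handed in; nothing more can be done
None
```

The drilling jig is loaded in the order asked: block, then spacer, then brass disc with its bush upward. After that I pushed the ready button once. I handed the job in at about 41 s, with the robot clear of everything.

**Seating:** I measured heights by touching down with the shut fingertips.
- **Block:** it met the pocket floor at the predicted height.
- **Spacer:** its top read about 54.3 mm, against 54 mm expected.
- **Bush:** its top read about 67.4 mm, against 67 mm expected.

**Button:** it bottomed out under about 24 N at a tool height of 50.2 mm. The last picture shows it risen again.

**Other objects:** in the final top view, the bystanders that are not hidden by the arm stand at the same pixels as at the start.

**Disagreement:** the spacer and disc made contact about 5 mm higher in tool height than my grasp heights predicted. I first took this for a jam on the spacer, which saw about 21 N, so I lifted it slightly, re-centred it and set it down again. I did not find the cause of the offset. The camera estimates of part height were too coarse to settle it, so I relied on the fingertip readings, which both show the stack fully home.

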